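# Fetch the two V-blocks from behind the jack and the length stop

## Task

Set the mitre saw up for round bar: the two V-blocks lie at the back of the accessory tray, behind the screw jack and the length stop. First move both the jack and the stop out of the way and stand them upright on the black rubber mat; then seat each V-block, groove up, flat in the shoe on the saw table that fits its length, setting it down without dropping it. Finally put the jack and the stop back in the tray, each standing just where and how you found it, and leave the oil bottle and the tube offcut alone.

Things in the scene. Friction and masses are not known exactly. Their poses are not given: they have to be found in the camera images.
- jack_mid (a point): Screw jack, 104 mm high, 0.6 kg, round about z: grey bell foot 74 mm in diameter, tapering to 40 mm at 40 mm up, a 20 mm spindle, and on top a plain steel cap 40 mm in diameter, 22 mm tall. Stands in the tray's front row (robot side). Point on its axis, half-way up (52 mm above its underside); take it by the cap, about 40 mm above this point, clear of all around it.
- stop_mid (a point): Length stop, 104 mm high, 0.6 kg: dark foot 72 (x) x 74 (y) x 20 mm; on its middle an upright bright plate 50 wide (x), 14 thick (y), up to the top; cross bolt through it 46 mm up; black star knob 40 mm high on the foot at +y. In the front row beside the jack. Point on the plate, half-way up (52 mm above the underside); take the plate's flat sides (14 mm, along y) about 36 mm above it.
- vlong_mid (a point): Long V-block, bare aluminium, 90 mm long (x), 50 wide (y), 60 high, 0.62 kg, 90 degree groove 36 wide and 18 deep along its top. Lies groove up in the tray's back row, length across the tray, about 12 mm behind the foot of the jack or the stop: no room for a finger until that is cleared. Point at its centre, 30 mm above its underside. Grasp across the 50 mm. Same either way round.
- vshort_mid (a point): Short V-block, as the long one but 60 mm long (x): 50 mm wide (y), 60 mm high, 0.42 kg. Lies in the back row beside the long one. The point is its centre, 30 mm above its underside.
- shoe_long_floor (a point): Long shoe, for the long V-block: fixed dark plate on the saw table, rim 6 mm high, 5 mm thick round an inner floor 104 (x) by 64 mm (y): 7 mm play all round. Point at the centre of the inner floor, x along its length; seated block's centre 30 mm above. Shoes stand in line along x, either one nearer the robot. A fence 70 mm high runs parallel, its face 110 mm to +y.
- shoe_short_floor (a point): Locating shoe for the short V-block: the same, with an inner floor 74 mm (x) by 64 mm (y). The point is the centre of the inner floor; x along its length.
- tray: Accessory tray, fixed, grey sheet steel, 200 (x) by 230 mm (y), floor 4 mm thick, rim 12 mm high, a low rib (8 mm high) along x in the middle. In each half a tall thing stands at the front (-x), a V-block lies behind it. Origin at the centre of its underside. Tray and mat may change places.
- mat: Black rubber mat, fixed, 200 mm (x) by 230 mm (y), 5 mm thick, flat and empty: the side area for the jack and the stop. Origin at the centre of its underside.
- oil_mid (a point): Bystander: grey oil bottle with black cap, 60 mm in diameter, 150 mm high, standing beyond the work. The point is half-way up. Do not disturb.
- offcut_mid (a point): Bystander: offcut of square aluminium tube, 100 mm long (x), 40 x 40 mm, lying on the bench beyond the work. The point is its centre. Do not disturb.
There are look-alikes about, which are no part of the job. Leave any brown or orange look-alike of the part that bears stop_mid alone.

How it is judged (in metres and radians):
On the way, in this order (a step that is already met when the one before it is completed fails the run):
1. the jack and the stop both stand upright on the mat (x of jack_mid in the frame of mat between -0.1 and 0.1 m and y of jack_mid in the frame of mat between -0.115 and 0.115 m and z of jack_mid in the frame of mat between 0.047 and 0.067 m and angle between each of jack_mid, stop_mid's own z axis and vertical below 0.12 rad and x of stop_mid in the frame of mat between -0.1 and 0.1 m and y of stop_mid in the frame of mat between -0.115 and 0.115 m and z of stop_mid in the frame of mat between 0.047 and 0.067 m), for 0.2 s.
2. the long and the short V-block each sit flat in their own shoe (horizontal distance between vlong_mid and shoe_long_floor below 0.014 m and angle between the x axis of vlong_mid and the x axis of shoe_long_floor, either way round below 0.25 rad and angle between each of vlong_mid, vshort_mid's own z axis and vertical below 0.06 rad and z of vlong_mid in the frame of shoe_long_floor between 0.025 and 0.034 m and horizontal distance between vshort_mid and shoe_short_floor below 0.014 m and angle between the x axis of vshort_mid and the x axis of shoe_short_floor, either way round below 0.25 rad and z of vshort_mid in the frame of shoe_short_floor between 0.025 and 0.034 m), for 0.2 s.
At the end, for the whole second after the job is handed in: Each V-block sits groove up and flat inside the rim of the shoe of its own length, within 14 mm of its centre; jack and stop stand upright within 15 mm of where each stood at the start, the stop square with the tray within 20 degrees; all released and at rest (all of step 2 and distance of each of jack_mid, stop_mid from where it was at the start of the episode below 0.015 m and angle between each of jack_mid, stop_mid's own z axis and vertical below 0.1 rad and angle between the x axis of stop_mid and the x axis of tray, either way round below 0.35 rad and linear speed of each of vlong, vshort, jack, stop below 0.02 m/s and contact force between the fingers and vlong below 0.2 N and contact force between the fingers and vshort below 0.2 N and contact force between the fingers and jack below 0.2 N and contact force between the fingers and stop below 0.2 N); the robot touches nothing.
It fails at once if the oil bottle or the tube offcut is moved by more than 20 mm (distance of any of oil_mid, offcut_mid from where it was at the start of the episode above 0.02 m).
It fails at once if a V-block is dropped into its shoe from more than 25 mm ((horizontal distance between vlong_mid and shoe_long_floor below 0.05 m and z of vlong_mid in the frame of shoe_long_floor above 0.055 m and contact force between each of the fingers, the arm and vlong below 0.05 N) or (horizontal distance between vshort_mid and shoe_short_floor below 0.05 m and z of vshort_mid in the frame of shoe_short_floor above 0.055 m and contact force between each of the fingers, the arm and vshort below 0.05 N)).
It also fails if it takes over 128 s, if anything falls off the work surface, if the arm or the gripper's body presses on something with over 40 N, if the wrist force passes 120 N, or if a joint passes its speed limit or range.

## Robot

A 7-joint arm with a two-finger parallel gripper is mounted at the origin on the work surface. World frame = base frame: x ahead of the robot, y to its left, z up, the work surface at z = 0. Lengths are in m, angles in degrees, forces in N, time in s.
With the tool pointing down it reaches from about 0.425 to 0.875 m from the base axis. Payload 4.7 kg.
Tool frame: the origin (TCP) lies midway between the tips of the shut fingers; the grasp point (between the pads) lies 19 mm behind it; z points along the fingers, x is the direction in which the jaws open and shut, and the axes are right-handed (so a half turn about z gives the same grasp; the last joint's range is limited). The gripper opens to 87 mm and grips with 3 to 60 N. Pads are 19 mm wide; open, the fingers measure 117 mm over their backs; the gripper's body (75 mm by 190 mm) begins 51 mm behind the grasp point.
Start: joints at [66.01, 18.392, -4.016, 83.108, 1.295, 78.541, -3.26], TCP at [0.273, -0.59, 0.223] pointing down, gripper open.
Joint ranges: [-163.93, 163.93], [-17.29, 119.83], [-79.2, 71.16], [3.27, 140.29], [-89.18, 269.18], [5.43, 117.66], [-154.24, 154.24]. Speed limits (degrees/s): [147.25, 147.25, 180, 180, 180, 180, 180].

## Interface

Orientations are given as [roll, pitch, yaw] about the fixed x, y, z axes, in that order (R = Rz(yaw) Ry(pitch) Rx(roll)).
In Python, from cell import env gives the robot as it stands.
- The arm moves only by the tool carry_out, never from a script. Its argument "plan" is a list of rows, each an object with "grip": the closure, from 0 (fully open) to 1 (shut); "dp": the shift along the tool's x, y, z in m, a list of three; "rotation": the turn, a rotation vector about the tool's x, y, z in degrees, a list of three. In form: [{"grip": grip, "dp": [dx, dy, dz], "rotation": [wx, wy, wz]}, ...]. A call has 1 to 8 rows; each row shifts and turns the pose as measured when the row begins, along the tool's axes as they then stand; what a row does not reach is not made up. A row lasts 1/12 s, in which the tool goes at most 41.7 mm and 7.16 degrees, less where a joint would pass 70% of its speed; a pose out of reach is approached as far as the arm can. A call is refused whole if a number of a shift passes 0.0417 or a number of a turn 7.16, either way. A call with a gripper value outside its range is refused whole. The fingers move at their own pace and stop on an object; "force" is the grip in N (left out, the last holds). Time passes only in rows, so rows that do not move let the fingers close. It gives the time, the measured TCP pose, the force and the opening at its end, in the units of the state.
- env.get_obs(): the state, without advancing time (a new reading comes with each control period).
- env.read_camera(name): name is "side" or "top" or "wrist"; returns the picture (420x560x3 uint8, red, green, blue); there is no depth.
- env.camera_params(name): a dict with "fx", "fy", "cx", "cy" (pixels), "R" (3x3) and "t" (3): a world point X has camera coordinates R X + t. Camera axes: x right, y down, z forward; pixel columns grow to the right and rows downward; lengths in m; the calibration is good to about 2 mm. The wrist camera is an equidistant fisheye: a pixel r from the principal point sees the ray r / f radians off the axis. A picture is of the moment at which its call begins: read the wrist's pose just before it. camera_params takes no time and is no camera call; for the wrist camera it gives the pose at the moment of the call.
- env.sign_off(): hands the job in, once; it reports no verdict.
The state is a dict: "time_s": time; "qpos": joint angles; "joint_velocities": joint speeds; "effort": joint torques, N m; "tool_pos": TCP position; "tool_rot": TCP orientation; "force": force on the tool from outside, world axes, zero at the start; "wrist_torque": the same for the moment, N m; "grip_width": finger opening in m.
Only numpy, scipy, OpenCV 4.12 (cv2) and the standard library are available. Lean on these libraries where they do the work, as an engineer would, in place of code of your own. Each camera call takes 0.05 s, during which the arm holds its last target. There are 200 camera calls.

## Working session

There is one attempt and no reset: what is moved stays moved. The work goes in short steps, Python scripts to look and compute and a tool call to move; the robot and the scene stay as the last step left them, time stands still between calls to the robot, and variables do not carry over. Pictures are saved under pics/ and viewed, about 12 in all and at most 16, crops included, and the job is handed in when it is done.

Besides the shell and the picture viewer there is one more tool, called after "Call:" as a command line: name --argument value ..., lists and objects as JSON in quotes. carry_out: Moves the arm, as the interface text tells. Its arguments: {"type":"object","properties":{"plan":{"type":"array","items":{"type":"object","properties":{"grip":{"type":"number"},"dp":{"type":"array","items":{"type":"number"}},"rotation":{"type":"array","items":{"type":"number"}}}}},"force":{"type":"number"}},"required":["plan"]}

```bash
ls; mkdir -p pics; cat > h.py <<'E'
import numpy as np, cv2
from cell import env
from scipy.spatial.transform import Rotation as Ro
def snap(n,f):
    p=env.camera_params(n); im=env.read_camera(n); cv2.imwrite(f'pics/{f}.png',im[:,:,::-1]); np.save(f'pics/{f}.npy',im)
    return im,p
def ray(p,u,v,wrist=False):
    R=np.array(p['R']);t=np.array(p['t']);x=(u-p['cx'])/p['fx'];y=(v-p['cy'])/p['fy']
    if wrist:
        r=np.hypot(x,y); d=np.array([np.sinc(r/np.pi)*x,np.sinc(r/np.pi)*y,np.cos(r)])
    else: d=np.array([x,y,1.])
    return -R.T@t, R.T@d
def at(p,u,v,z,wrist=False):
    o,d=ray(p,u,v,wrist); return (o+d*(z-o[2])/d[2]).round(4)
def proj(p,X,wrist=False):
    c=np.array(p['R'])@np.array(X)+np.array(p['t'])
    if wrist:
        r=np.hypot(c[0],c[1]);k=np.arctan2(r,c[2])/max(r,1e-9)
    else:k=1/c[2]
    return np.array([p['cx']+p['fx']*c[0]*k,p['cy']+p['fy']*c[1]*k]).round(1)
E
python3 - <<'E'
from h import *
print(env.get_obs())
ims=[]
for n in('top','side','wrist'):
    im,p=snap(n,n+'0'); print(n,p)
E
```

```text
pics
{'time_s': 0.0, 'qpos': array([66.0125158 , 18.43852397, -4.01445292, 83.17229508,  1.29611424,
       78.54228078, -3.26137107]), 'joint_velocities': array([-0.06363106, -0.07541995, -0.03625871, -0.01592989, -0.02130498,
        0.00959934,  0.05472168]), 'effort': array([ 4.26322285e-04, -4.91281486e+01, -4.03501410e-01, -3.12525702e+01,
       -6.39788643e-02,  4.38749744e-02,  1.61533899e-04]), 'tool_pos': array([ 0.27230536, -0.58961491,  0.2214903 ]), 'tool_rot': array([ 1.79992847e+02,  1.07800679e-01, -6.52050029e+01]), 'force': array([-0.8497797,  0.0578819, -0.4749878]), 'wrist_torque': array([-0.01360975, -0.06315288, -0.00362519]), 'grip_width': 0.08696669397614255}
top {'fx': 522.776630353933, 'fy': 522.776630353933, 'cx': 275.0925961867109, 'cy': 207.51501056062938, 'R': array([[-0.0067641 , -0.9999711 ,  0.0034704 ],
       [-0.9939436 ,  0.00634259, -0.10970819],
       [ 0.10968301, -0.00419146, -0.99395778]]), 't': array([-0.02503839,  0.57044141,  1.25824798])}
side {'fx': 470.18316453043326, 'fy': 470.18316453043326, 'cx': 284.5913334282656, 'cy': 209.13989289430256, 'R': array([[-0.77579652, -0.63057052, -0.02281602],
       [-0.30782743,  0.40979216, -0.85866912],
       [ 0.55080126, -0.65912912, -0.51202224]]), 't': array([0.44410019, 0.26458423, 0.83634079])}
wrist {'fx': 325.19226210127806, 'fy': 325.19226210127806, 'cx': 279.03369284131446, 'cy': 204.66712544860607, 'R': array([[ 0.41972623, -0.90764725, -0.00252312],
       [-0.87931011, -0.40730829,  0.24680697],
       [-0.22504136, -0.10137276, -0.96906138]]), 't': array([-0.64851301, -0.02942295,  0.39014354])}
```

View pics/top0.png

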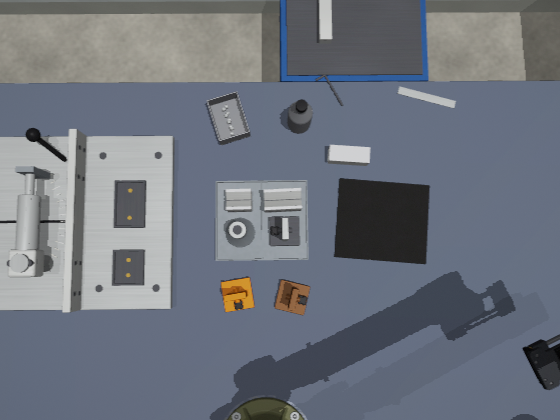

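View pics/side0.png

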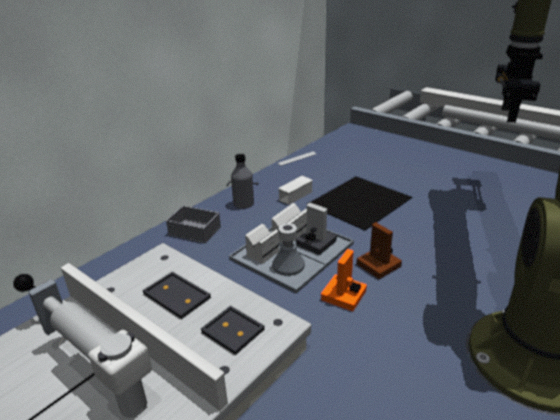

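Top view: tray (262,220) with the jack (237,230), the grey stop (285,230), the short block (237,200) and the long block (282,200). The mat is at (382,221), the long shoe at (130,204) and the short shoe at (129,268). There are three stop candidates: orange (237,295), brown (292,297) and grey (285,230). The grey one, with a dark foot and bright plate, standing in the tray beside the jack, fits the description. I'll confirm it in the crop.

```bash
python3 - <<'E'
from h import *
T=env.camera_params('top');S=env.camera_params('side')
t=np.load('pics/top0.npy');s=np.load('pics/side0.npy')
def blobs(im,x0,y0,x1,y1,lo,hi,mn):
    c=cv2.cvtColor(im,cv2.COLOR_RGB2HSV);m=cv2.inRange(c,lo,hi);k=np.zeros_like(m);k[y0:y1,x0:x1]=m[y0:y1,x0:x1]
    cs,_=cv2.findContours(k,cv2.RETR_EXTERNAL,cv2.CHAIN_APPROX_NONE)
    return sorted([(np.round(cv2.minAreaRect(q)[0],1),np.round(cv2.minAreaRect(q)[1],1),round(cv2.minAreaRect(q)[2],1)) for q in cs if cv2.contourArea(q)>=mn],key=lambda a:a[0][1])
# yellow dots
dt=blobs(t,100,170,160,300,(10,90,90),(30,255,255),3);ds=blobs(s,140,265,270,360,(10,90,90),(30,255,255),3)
print('dots',dt,ds)
print('plates',blobs(t,100,170,160,300,(0,0,0),(179,255,95),300))
print('mat',blobs(t,320,160,450,280,(0,0,0),(179,255,40),1000))
for a in [(262,220),(382,221),(237,230),(285,230),(130,204),(129,268),(300,115),(350,155)]: print(a,at(T,*a,0.0))
for z in(.03,.04,.05,.06,.07):
    print(z,[ (at(T,*d[0],z),proj(S,at(T,*d[0],z))) for d in dt])
c=cv2.resize(t[165:320,200:320],None,fx=4,fy=4,interpolation=cv2.INTER_CUBIC)[:,:,::-1];cv2.imwrite('pics/crop1.png',c[:600])
E
```

```text
dots [(array([129.5, 190. ]), array([3.5, 3.5]), 45.0), (array([129. , 217.5]), array([3., 4.]), 90.0), (array([128. , 259.5]), array([3., 4.]), 90.0), (array([128. , 274.5]), array([3., 4.]), 90.0)] [(array([165.5, 287. ]), array([4., 5.]), 90.0), (array([187.5, 301. ]), array([4., 5.]), 90.0), (array([225., 324.]), array([4., 6.]), 90.0), (array([240. , 333.5]), array([5., 6.]), 90.0)]
plates [(array([129.5, 204. ]), array([46., 31.]), 90.0), (array([128., 267.]), array([31., 35.]), 1.7)]
mat [(array([381.9, 220.7]), array([91.3, 78.2]), 4.5)]
(262, 220) [0.5423 0.0043 0.    ]
(382, 221) [ 0.5378 -0.2983  0.    ]
(237, 230) [0.5175 0.0673 0.    ]
(285, 230) [ 0.5167 -0.0535  0.    ]
(130, 204) [0.585  0.3376 0.    ]
(129, 268) [0.4243 0.3363 0.    ]
(300, 115) [ 0.8133 -0.0948  0.    ]
(350, 155) [ 0.7076 -0.2214  0.    ]
0.03 [(array([0.6164, 0.3315, 0.03  ]), array([162.9, 301.4])), (array([0.548 , 0.3311, 0.03  ]), array([185.6, 316.1])), (array([0.4451, 0.3311, 0.03  ]), array([223.2, 340.8])), (array([0.4088, 0.3302, 0.03  ]), array([238.1, 350.1]))]
0.04 [(array([0.6149, 0.32
[... 225 characters left out ...]
[0.6134, 0.3259, 0.05  ]), array([164.5, 292.9])), (array([0.5461, 0.3255, 0.05  ]), array([187.1, 307.1])), (array([0.4448, 0.3255, 0.05  ]), array([224.6, 331.1])), (array([0.4091, 0.3247, 0.05  ]), array([239.3, 340. ]))]
0.06 [(array([0.612 , 0.3232, 0.06  ]), array([165.3, 288.6])), (array([0.5452, 0.3228, 0.06  ]), array([187.8, 302.6])), (array([0.4447, 0.3228, 0.06  ]), array([225.2, 326.1])), (array([0.4092, 0.3219, 0.06  ]), array([240. , 334.9]))]
0.07 [(array([0.6105, 0.3204, 0.07  ]), array([166.2, 284.2])), (array([0.5443, 0.32  , 0.07  ]), array([188.6, 298. ])), (array([0.4446, 0.32  , 0.07  ]), array([225.9, 321.1])), (array([0.4094, 0.3192, 0.07  ]), array([240.6, 329.8]))]
```

View pics/crop1.png

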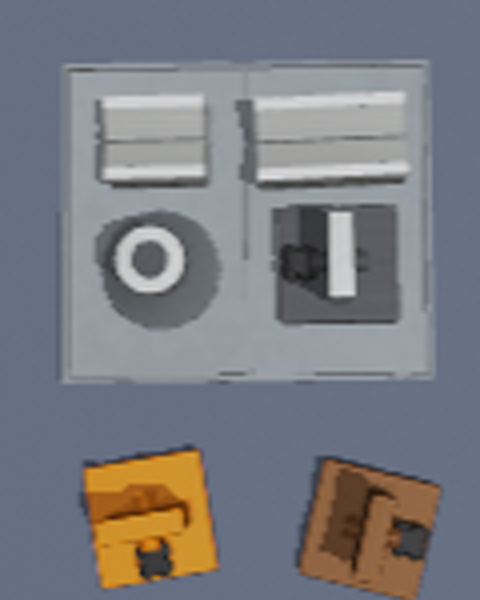

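The crop confirms it: the grey stop in the tray has a bright plate at crop (341,255) on a dark foot, and the two at the bottom are orange and brown decoys. Next I'll compute the positions.

```bash
python3 - <<'E'
from h import *
T=env.camera_params('top');S=env.camera_params('side')
f=lambda a,b:(200+(a-1.5)/4,165+(b-1.5)/4)
for n,a,z in [('jack',(149,260),.108),('stop',(341,255),.108),('long',(331,137),.064),('short',(154,138),.064)]:
    X=at(T,*f(*a),z);print(n,X,'side',proj(S,X))
for n,a in [('tl',(66,66)),('tr',(429,63)),('bl',(63,381)),('br',(433,378))]: print(n,at(T,*f(*a),.012))
print('stopfoot',[at(T,*f(*a),.024) for a in [(274,208),(397,208),(399,322),(276,323)]])
print('plates',at(T,129.5,204,.069),at(T,128,267,.069))
s=np.load('pics/side0.npy');cv2.imwrite('pics/c2.png',cv2.resize(s[190:300,220:370],None,fx=5,fy=5,interpolation=cv2.INTER_CUBIC)[:,:,::-1])
E
```

```text
jack [0.511  0.0601 0.108 ] side [287.9 227.1]
stop [ 0.5132 -0.0507  0.108 ] side [316.9 206.2]
long [ 0.5875 -0.0463  0.064 ] side [291.1 213.1]
short [0.5876 0.0602 0.064 ] side [262.5 232.2]
tl [0.6402 0.1191 0.012 ]
tr [ 0.6407 -0.1094  0.012 ]
bl [0.4429 0.1199 0.012 ]
br [ 0.4432 -0.1092  0.012 ]
stopfoot [array([ 0.5485, -0.0114,  0.024 ]), array([ 0.548 , -0.0876,  0.024 ]), array([ 0.4775, -0.088 ,  0.024 ]), array([ 0.4774, -0.0123,  0.024 ])]
plates [0.5768 0.3199 0.069 ] [0.4269 0.3199 0.069 ]
```

View pics/c2.png

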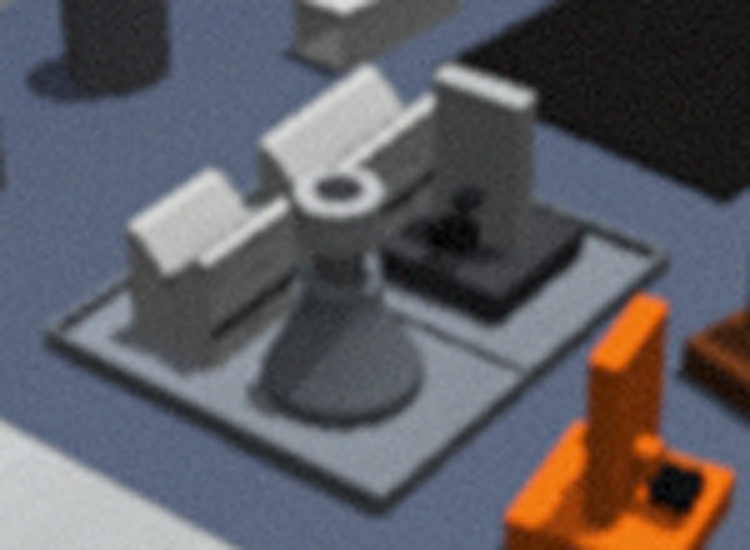

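Call:
carry_out --plan '[{"grip": 0, "dp": [0, -0.03, 0], "rotation": [0, 0, 6.2]}, {"grip": 0, "dp": [0, -0.03, 0], "rotation": [0, 0, 6.2]}, {"grip": 0, "dp": [0, -0.03, 0], "rotation": [0, 0, 6.2]}, {"grip": 0, "dp": [0, -0.03, 0], "rotation": [0, 0, 6.2]}, {"grip": 0, "dp": [-0.038, -0.01, 0], "rotation": [0, 0, 0]}, {"grip": 0, "dp": [-0.038, -0.01, 0], "rotation": [0, 0, 0]}, {"grip": 0, "dp": [-0.038, -0.01, 0], "rotation": [0, 0, 0]}, {"grip": 0, "dp": [-0.038, -0.01, 0], "rotation": [0, 0, 0]}]'

```text
time_s: 0.82
tool_pos: [0.4282, -0.4116, 0.2106]
tool_rot: [179.2, 0.3, -92.5]
force: [1.4, -0.5, -0.2]
grip_width: 0.0871
```

Call:
carry_out --plan '[{"grip": 0, "dp": [-0.038, -0.01, 0], "rotation": [0, 0, 0]}, {"grip": 0, "dp": [-0.038, -0.01, 0], "rotation": [0, 0, 0]}, {"grip": 0, "dp": [-0.038, -0.01, 0], "rotation": [0, 0, 0]}, {"grip": 0, "dp": [-0.038, -0.01, 0], "rotation": [0, 0, 0]}, {"grip": 0, "dp": [-0.038, -0.01, 0], "rotation": [0, 0, 0]}, {"grip": 0, "dp": [-0.038, -0.01, 0], "rotation": [0, 0, 0]}, {"grip": 0, "dp": [-0.038, -0.01, 0], "rotation": [0, 0, 0]}, {"grip": 0, "dp": [0, 0, 0], "rotation": [0, 0, 0]}]'

```text
time_s: 1.48
tool_pos: [0.5123, -0.1243, 0.2091]
tool_rot: [179.1, 0.6, -91.8]
force: [0.0, 1.6, -0.1]
grip_width: 0.0871
```

```bash
cat >> h.py <<'E'
def goto(x,y,z,yaw):
    o=env.get_obs();R=Ro.from_euler('xyz',o['tool_rot'],degrees=True);Q=Ro.from_euler('xyz',[180,0,yaw],degrees=True)
    print('pos',np.round(o['tool_pos'],4),'rot',np.round(o['tool_rot'],2),'w',round(o['grip_width'],4),'F',np.round(o['force'],1),'t',round(o['time_s'],1))
    print('dp',R.inv().apply(np.array([x,y,z])-o['tool_pos']).round(4),'rotvec',np.degrees((R.inv()*Q).as_rotvec()).round(2))
E
python3 - <<'E'
from h import *
goto(.513,-.05,.16,-90)
im,p=snap('wrist','w1')
for X in [(.513,-.05,.108),(.511,.06,.108),(.5875,-.0463,.064),(.5876,.06,.064)]: print(proj(p,X,True))
E
```

```text
pos [ 0.5123 -0.1243  0.2091] rot [179.07   0.64 -91.85] w 0.0871 F [ 0.   1.6 -0.1] t 1.5
dp [-0.0738  0.0009  0.05  ] rotvec [ 0.92  0.65 -1.84]
[194.8 205.1]
[ 89.1 210.3]
[197.3 117.6]
[102.2 127.7]
```

View pics/w1.png

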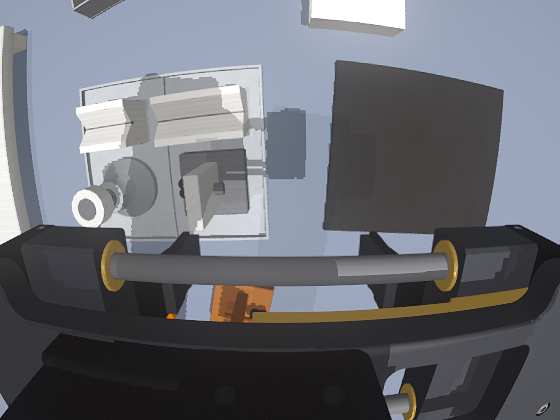

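Wrist view: plate top at (193,200), jack cap at (93,205) and blocks at (198,113) and (110,125), all near the predictions. I'll continue to the stop.

Call:
carry_out --plan '[{"grip": 0, "dp": [-0.037, 0, 0.02], "rotation": [0.4, 0.3, -0.9]}, {"grip": 0, "dp": [-0.037, 0.001, 0.02], "rotation": [0.5, 0.3, -0.9]}, {"grip": 0, "dp": [0, 0, 0.01], "rotation": [0, 0, 0]}, {"grip": 0, "dp": [0, 0, 0], "rotation": [0, 0, 0]}]'

```text
time_s: 1.87
tool_pos: [0.5117, -0.0625, 0.1605]
tool_rot: [-179.9, -0.4, -90.4]
force: [-1.5, -1.1, -0.8]
grip_width: 0.0868
```

```bash
python3 - <<'E'
from h import *
goto(.513,-.05,.074,-90)
E
```

```text
pos [ 0.5117 -0.0625  0.1605] rot [-179.94   -0.35  -90.4 ] w 0.0868 F [-1.5 -1.1 -0.8] t 1.9
dp [-0.013  -0.0011  0.0864] rotvec [-0.05 -0.35 -0.4 ]
```

Call:
carry_out --plan '[{"grip": 0, "dp": [-0.013, -0.001, 0], "rotation": [0, -0.3, -0.4]}, {"grip": 0, "dp": [0, 0, 0.03], "rotation": [0, 0, 0]}, {"grip": 0, "dp": [0, 0, 0.03], "rotation": [0, 0, 0]}, {"grip": 0, "dp": [0, 0, 0.025], "rotation": [0, 0, 0]}, {"grip": 0, "dp": [0, 0, 0.005], "rotation": [0, 0, 0]}, {"grip": 0, "dp": [0, 0, 0], "rotation": [0, 0, 0]}]'

```text
time_s: 2.37
tool_pos: [0.5167, -0.0535, 0.0719]
tool_rot: [-179.6, -0.1, -90.5]
force: [0.1, -0.2, 0.9]
grip_width: 0.0865
```

```bash
python3 - <<'E'
from h import *
goto(.513,-.05,.074,-90)
E
```

```text
pos [ 0.5167 -0.0535  0.0719] rot [-1.7956e+02 -9.0000e-02 -9.0460e+01] w 0.0865 F [ 0.1 -0.2  0.9] t 2.4
dp [-0.0035  0.0037 -0.0021] rotvec [-0.44 -0.09 -0.46]
```

Call:
carry_out --plan '[{"grip": 0, "dp": [-0.0035, 0.0037, -0.001], "rotation": [-0.4, 0, -0.4]}, {"grip": 0, "dp": [0, 0, 0], "rotation": [0, 0, 0]}, {"grip": 1, "dp": [0, 0, 0], "rotation": [0, 0, 0]}, {"grip": 1, "dp": [0, 0, 0], "rotation": [0, 0, 0]}, {"grip": 1, "dp": [0, 0, 0], "rotation": [0, 0, 0]}, {"grip": 1, "dp": [0, 0, 0], "rotation": [0, 0, 0]}, {"grip": 1, "dp": [0, 0, 0], "rotation": [0, 0, 0]}, {"grip": 1, "dp": [0, 0, 0], "rotation": [0, 0, 0]}]' --force 35

```text
time_s: 3.03
tool_pos: [0.5181, -0.0517, 0.081]
tool_rot: [-179.3, -0.2, -90.2]
force: [-0.6, -0.3, -0.9]
grip_width: 0.0551
```

Call:
carry_out --plan '[{"grip": 1, "dp": [0, 0, 0], "rotation": [0, 0, 0]}, {"grip": 1, "dp": [0, 0, 0], "rotation": [0, 0, 0]}]'

```text
time_s: 3.2
tool_pos: [0.5181, -0.0516, 0.0812]
tool_rot: [-179.3, -0.2, -90.2]
force: [0.4, -0.2, 0.1]
grip_width: 0.0419
```

```bash
python3 - <<'E'
from h import *
goto(.53,-.35,.15,-90)
E
```

```text
pos [ 0.5181 -0.0516  0.0812] rot [-179.33   -0.22  -90.2 ] w 0.0419 F [ 0.4 -0.2  0.1] t 3.2
dp [ 0.2986 -0.0137 -0.0675] rotvec [-0.67 -0.23 -0.2 ]
```

Call:
carry_out --plan '[{"grip": 1, "dp": [-0.0015, 0.003, 0.007], "rotation": [-0.6, 0, 0]}, {"grip": 1, "dp": [0, 0, 0], "rotation": [0, 0, 0]}, {"grip": 1, "dp": [0, 0, 0], "rotation": [0, 0, 0]}, {"grip": 1, "dp": [0, 0, 0], "rotation": [0, 0, 0]}, {"grip": 1, "dp": [0, 0, 0], "rotation": [0, 0, 0]}, {"grip": 1, "dp": [0, 0, 0], "rotation": [0, 0, 0]}, {"grip": 1, "dp": [0, 0, 0], "rotation": [0, 0, 0]}]'

```text
time_s: 3.78
tool_pos: [0.5144, -0.0492, 0.0727]
tool_rot: [179.9, -0.2, -90.2]
force: [0.5, 1.8, -0.2]
grip_width: 0.0136
```

```bash
python3 - <<'E'
from h import *
goto(.53,-.35,.15,-90)
E
```

```text
pos [ 0.5144 -0.0492  0.0727] rot [ 1.7991e+02 -1.6000e-01 -9.0180e+01] w 0.0136 F [ 0.5  1.8 -0.2] t 3.8
dp [ 0.301  -0.0164 -0.0765] rotvec [ 0.09 -0.16 -0.18]
```

Call:
carry_out --plan '[{"grip": 1, "dp": [0, 0, -0.03], "rotation": [0, 0, 0]}, {"grip": 1, "dp": [0.01, 0, -0.03], "rotation": [0, 0, 0]}, {"grip": 1, "dp": [0.038, -0.003, 0], "rotation": [0, 0, 0]}, {"grip": 1, "dp": [0.038, -0.003, 0], "rotation": [0, 0, 0]}, {"grip": 1, "dp": [0.038, -0.003, 0], "rotation": [0, 0, 0]}, {"grip": 1, "dp": [0.038, -0.003, 0], "rotation": [0, 0, 0]}, {"grip": 1, "dp": [0.038, -0.003, 0], "rotation": [0, 0, 0]}, {"grip": 1, "dp": [0.038, -0.003, 0], "rotation": [0, 0, 0]}]'

```text
time_s: 4.45
tool_pos: [0.5273, -0.281, 0.125]
tool_rot: [178.9, 0.4, -88.9]
force: [1.4, 0.8, -5.5]
grip_width: 0.0134
```

Call:
carry_out --plan '[{"grip": 1, "dp": [0.038, -0.003, 0], "rotation": [0, 0, 0]}, {"grip": 1, "dp": [0.02, 0, 0], "rotation": [0, 0, 0]}, {"grip": 1, "dp": [0, 0, 0], "rotation": [0, 0, 0]}, {"grip": 1, "dp": [0, 0, 0], "rotation": [0, 0, 0]}]'

```text
time_s: 4.78
tool_pos: [0.5229, -0.355, 0.1167]
tool_rot: [178.2, 0.3, -89.8]
force: [0.0, 0.9, -6.0]
grip_width: 0.0139
```

```bash
python3 - <<'E'
from h import *
goto(.53,-.36,.09,-90)
E
```

```text
pos [ 0.5229 -0.355   0.1167] rot [178.19   0.25 -89.8 ] w 0.0139 F [ 0.   0.9 -6. ] t 4.8
dp [ 0.0051 -0.0079  0.0264] rotvec [1.81 0.25 0.21]
```

Call:
carry_out --plan '[{"grip": 1, "dp": [0, 0, 0.013], "rotation": [1.8, 0.2, 0.2]}, {"grip": 1, "dp": [0, 0, 0.013], "rotation": [0, 0, 0]}, {"grip": 1, "dp": [0, 0, 0.008], "rotation": [0, 0, 0]}, {"grip": 1, "dp": [0, 0, 0], "rotation": [0, 0, 0]}]'

```text
time_s: 5.12
tool_pos: [0.5197, -0.3511, 0.0766]
tool_rot: [179.6, 0.4, -89.9]
force: [-1.2, 0.0, -5.9]
grip_width: 0.0135
```

```bash
python3 - <<'E'
from h import *
goto(.53,-.36,.0735,-90)
E
```

```text
pos [ 0.5197 -0.3511  0.0766] rot [179.6    0.37 -89.92] w 0.0135 F [-1.2  0.  -5.9] t 5.1
dp [ 0.0089 -0.0103  0.003 ] rotvec [0.4  0.37 0.09]
```

Call:
carry_out --plan '[{"grip": 1, "dp": [0, 0, 0.0025], "rotation": [0.4, 0.3, 0]}, {"grip": 1, "dp": [0, 0, 0.001], "rotation": [0, 0, 0]}, {"grip": 1, "dp": [0, 0, 0], "rotation": [0, 0, 0]}]'

```text
time_s: 5.37
tool_pos: [0.5206, -0.3494, 0.0743]
tool_rot: [180.0, 0.0, -89.7]
force: [-0.1, 0.6, -5.5]
grip_width: 0.014
```

```bash
python3 - <<'E'
from h import *
goto(.53,-.36,.0735,-90)
E
```

```text
pos [ 0.5206 -0.3494  0.0743] rot [ 1.7996e+02  2.0000e-02 -8.9700e+01] w 0.014 F [-0.1  0.6 -5.5] t 5.4
dp [ 0.0106 -0.0093  0.0008] rotvec [0.04 0.02 0.3 ]
```

Call:
carry_out --plan '[{"grip": 1, "dp": [0, 0, 0.002], "rotation": [0, 0, 0]}, {"grip": 1, "dp": [0, 0, 0], "rotation": [0, 0, 0]}]'

```text
time_s: 5.53
tool_pos: [0.5219, -0.349, 0.0741]
tool_rot: [-179.9, -0.0, -89.6]
force: [0.1, -0.4, -5.3]
grip_width: 0.0136
```

```bash
python3 - <<'E'
from h import *
goto(.53,-.36,.0735,-90)
E
```

```text
pos [ 0.5219 -0.349   0.0741] rot [-1.7991e+02 -5.0000e-02 -8.9630e+01] w 0.0136 F [ 0.1 -0.4 -5.3] t 5.5
dp [ 0.011  -0.008   0.0006] rotvec [-0.09 -0.05  0.37]
```

Call:
carry_out --plan '[{"grip": 1, "dp": [0, 0, 0.003], "rotation": [0, 0, 0]}, {"grip": 1, "dp": [0, 0, 0.001], "rotation": [0, 0, 0]}]'

```text
time_s: 5.7
tool_pos: [0.5229, -0.3492, 0.0737]
tool_rot: [-179.8, -0.1, -89.6]
force: [-2.0, -0.6, -4.0]
grip_width: 0.0136
```

Call:
carry_out --plan '[{"grip": 1, "dp": [0, 0, 0.001], "rotation": [0, 0, 0]}, {"grip": 0.5, "dp": [0, 0, 0], "rotation": [0, 0, 0]}, {"grip": 0.5, "dp": [0, 0, 0], "rotation": [0, 0, 0]}, {"grip": 0.5, "dp": [0, 0, 0], "rotation": [0, 0, 0]}, {"grip": 0.2, "dp": [0, 0, 0], "rotation": [0, 0, 0]}, {"grip": 0.2, "dp": [0, 0, 0], "rotation": [0, 0, 0]}]'

```text
time_s: 6.2
tool_pos: [0.5269, -0.3499, 0.0754]
tool_rot: [-179.4, -0.3, -89.6]
force: [0.8, 0.0, -1.0]
grip_width: 0.0394
```

Call:
carry_out --plan '[{"grip": 0.2, "dp": [0, 0, -0.03], "rotation": [0, 0, 0]}, {"grip": 0.2, "dp": [0, 0, -0.03], "rotation": [0, 0, 0]}, {"grip": 0.2, "dp": [-0.038, 0, 0], "rotation": [0, 0, 0]}, {"grip": 0.2, "dp": [-0.038, 0, 0], "rotation": [0, 0, 0]}, {"grip": 0.2, "dp": [-0.038, 0, 0], "rotation": [0, 0, 0]}, {"grip": 0.2, "dp": [-0.038, 0, 0], "rotation": [0, 0, 0]}, {"grip": 0.2, "dp": [-0.038, 0, 0], "rotation": [0, 0, 0]}, {"grip": 0.2, "dp": [-0.038, 0, 0], "rotation": [0, 0, 0]}]'

```text
time_s: 6.87
tool_pos: [0.5258, -0.1267, 0.1359]
tool_rot: [-179.1, -0.7, -90.7]
force: [0.8, 0.8, 1.0]
grip_width: 0.0695
```

Call:
carry_out --plan '[{"grip": 0.2, "dp": [-0.038, 0, 0], "rotation": [0, 0, 0]}, {"grip": 0.2, "dp": [-0.038, 0, 0], "rotation": [0, 0, 0]}, {"grip": 0.2, "dp": [-0.038, 0, 0], "rotation": [0, 0, 0]}, {"grip": 0.2, "dp": [-0.038, 0, 0], "rotation": [0, 0, 0]}, {"grip": 0.2, "dp": [0, 0, 0], "rotation": [0, 0, 0]}]'

```text
time_s: 7.28
tool_pos: [0.5274, 0.0429, 0.1359]
tool_rot: [-178.7, -0.4, -90.1]
force: [1.0, 1.2, 0.5]
grip_width: 0.0696
```

```bash
python3 - <<'E'
from h import *
goto(.511,.06,.077,-90)
E
```

```text
pos [0.5274 0.0429 0.1359] rot [-178.69   -0.45  -90.13] w 0.0696 F [1.  1.2 0.5] t 7.3
dp [-0.0175  0.0177  0.0584] rotvec [-1.3  -0.45 -0.12]
```

Call:
carry_out --plan '[{"grip": 0.2, "dp": [-0.0175, 0.0177, 0], "rotation": [-1.3, -0.4, 0]}, {"grip": 0.2, "dp": [0, 0, 0.027], "rotation": [0, 0, 0]}, {"grip": 0.2, "dp": [0, 0, 0.027], "rotation": [0, 0, 0]}, {"grip": 0.2, "dp": [0, 0, 0], "rotation": [0, 0, 0]}]'

```text
time_s: 7.62
tool_pos: [0.511, 0.0667, 0.0828]
tool_rot: [-179.6, 0.1, -89.6]
force: [-1.1, -0.4, -0.3]
grip_width: 0.069
```

```bash
python3 - <<'E'
from h import *
goto(.511,.06,.077,-90)
E
```

```text
pos [0.511  0.0667 0.0828] rot [-1.7963e+02  5.0000e-02 -8.9600e+01] w 0.069 F [-1.1 -0.4 -0.3] t 7.6
dp [0.0067 0.0001 0.0058] rotvec [-0.37  0.06  0.4 ]
```

Call:
carry_out --plan '[{"grip": 0.2, "dp": [0.0065, 0, 0.005], "rotation": [-0.3, 0, 0.3]}, {"grip": 0.2, "dp": [0, 0, 0], "rotation": [0, 0, 0]}]'

```text
time_s: 7.78
tool_pos: [0.5108, 0.0596, 0.0779]
tool_rot: [180.0, 0.1, -89.9]
force: [-1.3, -0.1, -0.4]
grip_width: 0.0695
```

```bash
python3 - <<'E'
from h import *
goto(.511,.06,.077,-90)
im,p=snap('wrist','w2')
for d in [(0,0),(.02,0),(-.02,0),(0,.02),(0,-.02)]: print(proj(p,(.511+d[0],.06+d[1],.108),True))
E
```

```text
pos [0.5108 0.0596 0.0779] rot [ 1.7999e+02  6.0000e-02 -8.9890e+01] w 0.0695 F [-1.3 -0.1 -0.4] t 7.8
dp [-0.0004 -0.0002  0.0009] rotvec [0.01 0.06 0.11]
[279.6 277.5]
[279.7 236.1]
[279.5 314.1]
[235.7 276.9]
[323.5 277.1]
```

View pics/w2.png

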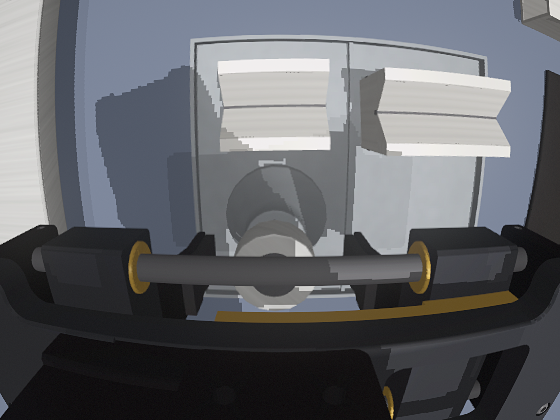

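Wrist view: the cap spans columns 233–316 (centre ≈274) between the fingers, about 2 mm off the prediction, so I'll close on it.

Call:
carry_out --plan '[{"grip": 1, "dp": [-0.002, 0, 0.001], "rotation": [0, 0, 0]}, {"grip": 1, "dp": [0, 0, 0], "rotation": [0, 0, 0]}, {"grip": 1, "dp": [0, 0, 0], "rotation": [0, 0, 0]}, {"grip": 1, "dp": [0, 0, 0], "rotation": [0, 0, 0]}, {"grip": 1, "dp": [0, 0, 0], "rotation": [0, 0, 0]}, {"grip": 1, "dp": [0, 0, 0], "rotation": [0, 0, 0]}, {"grip": 1, "dp": [0, 0, 0], "rotation": [0, 0, 0]}]' --force 40

```text
time_s: 8.42
tool_pos: [0.5154, 0.0618, 0.0824]
tool_rot: [-179.4, 0.1, -90.1]
force: [0.4, -0.1, -2.9]
grip_width: 0.0387
```

```bash
python3 - <<'E'
from h import *
goto(.53,-.24,.115,-90)
E
```

```text
pos [0.5154 0.0618 0.0824] rot [-1.7944e+02  1.3000e-01 -9.0050e+01] w 0.0387 F [ 0.4 -0.1 -2.9] t 8.4
dp [ 0.3017 -0.0152 -0.0331] rotvec [-0.56  0.13 -0.06]
```

Call:
carry_out --plan '[{"grip": 1, "dp": [0, 0, -0.025], "rotation": [-0.5, 0, 0]}, {"grip": 1, "dp": [0.005, 0, -0.025], "rotation": [0, 0, 0]}, {"grip": 1, "dp": [0.038, -0.001, 0], "rotation": [0, 0, 0]}, {"grip": 1, "dp": [0.038, -0.001, 0], "rotation": [0, 0, 0]}, {"grip": 1, "dp": [0.038, -0.001, 0], "rotation": [0, 0, 0]}, {"grip": 1, "dp": [0.038, -0.001, 0], "rotation": [0, 0, 0]}, {"grip": 1, "dp": [0.038, -0.001, 0], "rotation": [0, 0, 0]}, {"grip": 1, "dp": [0.038, -0.001, 0], "rotation": [0, 0, 0]}]'

```text
time_s: 9.08
tool_pos: [0.5125, -0.1645, 0.1209]
tool_rot: [178.7, 0.7, -88.6]
force: [1.4, -0.2, -7.3]
grip_width: 0.0392
```

Call:
carry_out --plan '[{"grip": 1, "dp": [0.03, -0.001, 0], "rotation": [0, 0, 0]}, {"grip": 1, "dp": [0.02, 0, 0], "rotation": [0, 0, 0]}, {"grip": 1, "dp": [0, 0, 0], "rotation": [0, 0, 0]}, {"grip": 1, "dp": [0, 0, 0], "rotation": [0, 0, 0]}]'

```text
time_s: 9.42
tool_pos: [0.5057, -0.2301, 0.112]
tool_rot: [177.9, 0.6, -89.6]
force: [0.6, 2.1, -7.9]
grip_width: 0.039
```

```bash
python3 - <<'E'
from h import *
goto(.53,-.235,.085,-90)
E
```

```text
pos [ 0.5057 -0.2301  0.112 ] rot [177.9   0.6 -89.6] w 0.039 F [ 0.6  2.1 -7.9] t 9.4
dp [ 0.0054 -0.0252  0.0261] rotvec [2.11 0.59 0.41]
```

Call:
carry_out --plan '[{"grip": 1, "dp": [0.003, -0.015, 0.01], "rotation": [2.1, 0.5, 0.4]}, {"grip": 1, "dp": [0, 0, 0.012], "rotation": [0, 0, 0]}, {"grip": 1, "dp": [0, 0, 0], "rotation": [0, 0, 0]}]'

```text
time_s: 9.67
tool_pos: [0.5166, -0.2312, 0.0844]
tool_rot: [179.5, 0.3, -90.0]
force: [-3.7, 0.3, -8.8]
grip_width: 0.0389
```

```bash
python3 - <<'E'
from h import *
goto(.52,-.235,.083,-90)
E
```

```text
pos [ 0.5166 -0.2312  0.0844] rot [179.54   0.3  -90.03] w 0.0389 F [-3.7  0.3 -8.8] t 9.7
dp [ 0.0038 -0.0034  0.0013] rotvec [ 0.46  0.3  -0.03]
```

Call:
carry_out --plan '[{"grip": 1, "dp": [0, 0, 0.003], "rotation": [0.5, 0.3, 0]}, {"grip": 1, "dp": [0, 0, 0.001], "rotation": [0, 0, 0]}]'

```text
time_s: 9.83
tool_pos: [0.5184, -0.2303, 0.0836]
tool_rot: [-179.8, -0.1, -89.8]
force: [-1.4, -2.1, -4.5]
grip_width: 0.0393
```

Call:
carry_out --plan '[{"grip": 1, "dp": [0, 0, 0.003], "rotation": [0, 0, 0]}]'

```text
time_s: 9.92
tool_pos: [0.5186, -0.2305, 0.0833]
tool_rot: [-179.8, -0.2, -89.8]
force: [-7.6, 0.5, 18.3]
grip_width: 0.0387
```

Call:
carry_out --plan '[{"grip": 0.2, "dp": [0, 0, -0.0003], "rotation": [0, 0, 0]}, {"grip": 0.2, "dp": [0, 0.0005, 0], "rotation": [0, 0, 0]}, {"grip": 0.2, "dp": [0, 0.0005, 0], "rotation": [0, 0, 0]}, {"grip": 0.2, "dp": [0, 0.0005, 0], "rotation": [0, 0, 0]}, {"grip": 0.2, "dp": [0, 0.0005, -0.01], "rotation": [0, 0, 0]}, {"grip": 0.2, "dp": [0, 0, -0.035], "rotation": [0, 0, 0]}, {"grip": 0.2, "dp": [0, 0, -0.035], "rotation": [0, 0, 0]}, {"grip": 0.2, "dp": [-0.038, -0.01, 0], "rotation": [0, 0, 0]}]'

```text
time_s: 10.58
tool_pos: [0.5252, -0.1975, 0.1709]
tool_rot: [-179.7, -0.5, -90.2]
force: [1.7, -1.3, 0.5]
grip_width: 0.069
```

Call:
carry_out --plan '[{"grip": 0.2, "dp": [-0.038, -0.01, 0], "rotation": [0, 0, 0]}, {"grip": 0.2, "dp": [-0.038, -0.01, 0], "rotation": [0, 0, 0]}, {"grip": 0.2, "dp": [-0.038, -0.01, 0], "rotation": [0, 0, 0]}, {"grip": 0.2, "dp": [-0.02, -0.01, 0], "rotation": [0, 0, -7]}, {"grip": 0.2, "dp": [0, 0, 0], "rotation": [0, 0, -7]}, {"grip": 0.2, "dp": [0, 0, 0], "rotation": [0, 0, -7]}, {"grip": 0.2, "dp": [0, 0, 0], "rotation": [0, 0, -7]}, {"grip": 0.2, "dp": [0, 0, 0], "rotation": [0, 0, -7]}]'

```text
time_s: 11.25
tool_pos: [0.5728, -0.0453, 0.1826]
tool_rot: [-179.1, -1.0, -54.7]
force: [-0.4, -0.6, -0.1]
grip_width: 0.0699
```

Call:
carry_out --plan '[{"grip": 0.2, "dp": [0, 0, 0], "rotation": [0, 0, -7]}, {"grip": 0.2, "dp": [0, 0, 0], "rotation": [0, 0, -7]}, {"grip": 0.2, "dp": [0, 0, 0], "rotation": [0, 0, -7]}, {"grip": 0.2, "dp": [0, 0, 0], "rotation": [0, 0, -7]}, {"grip": 0.2, "dp": [0, 0, 0], "rotation": [0, 0, -7]}, {"grip": 0.2, "dp": [0, 0, 0], "rotation": [0, 0, -7]}, {"grip": 0.2, "dp": [0, 0, 0], "rotation": [0, 0, -5]}, {"grip": 0.2, "dp": [0, 0, 0], "rotation": [0, 0, 0]}]'

```text
time_s: 11.92
tool_pos: [0.5742, -0.0425, 0.1896]
tool_rot: [179.8, -1.7, -6.3]
force: [0.3, -0.1, 0.6]
grip_width: 0.0696
```

```bash
python3 - <<'E'
from h import *
goto(.5875,-.0463,.12,0)
im,p=snap('top','t2')
cv2.imwrite('pics/c3.png',cv2.resize(im[150:290,190:450],None,fx=3,fy=3,interpolation=cv2.INTER_CUBIC)[:,:,::-1])
E
```

```text
pos [ 0.5742 -0.0425  0.1896] rot [179.82  -1.69  -6.25] w 0.0696 F [ 0.3 -0.1  0.6] t 11.9
dp [0.0116 0.0021 0.07  ] rotvec [ 0.27 -1.68 -6.26]
```

View pics/c3.png

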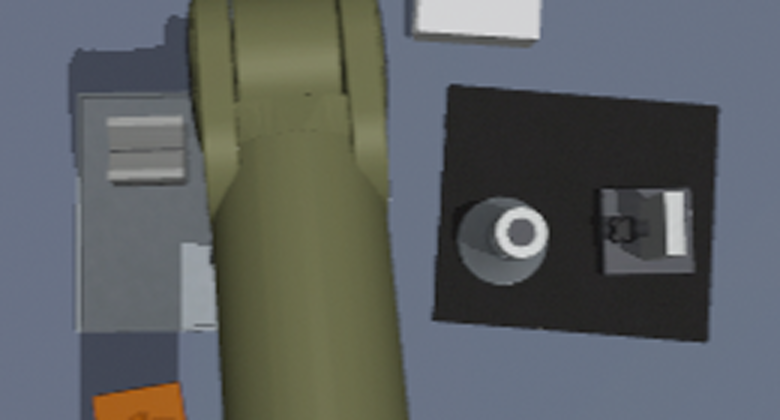

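The jack and the stop stand upright on the mat, at crop (503,240) and (647,230). Next is the long block.

Call:
carry_out --plan '[{"grip": 0.2, "dp": [0.006, 0.001, 0.02], "rotation": [0.2, -0.9, -3.5]}, {"grip": 0.2, "dp": [0.006, 0.001, 0.03], "rotation": [0.1, -0.8, -3]}, {"grip": 0.2, "dp": [0, 0, 0.02], "rotation": [0, 0, 0]}, {"grip": 0.2, "dp": [0, 0, 0], "rotation": [0, 0, 0]}]'

```text
time_s: 12.3
tool_pos: [0.5903, -0.0462, 0.1225]
tool_rot: [179.9, -0.4, -0.4]
force: [0.5, -0.3, -0.1]
grip_width: 0.0696
```

```bash
python3 - <<'E'
from h import *
goto(.5875,-.0463,.025,0)
im,p=snap('wrist','w3')
for d in [(.025,.045),(.025,-.045),(-.025,.045),(-.025,-.045)]: print(proj(p,(.5875+d[0],-.0463+d[1],.064),True))
E
```

```text
pos [ 0.5903 -0.0462  0.1225] rot [179.92  -0.4   -0.36] w 0.0696 F [ 0.5 -0.3 -0.1] t 12.3
dp [-0.0035 -0.      0.0974] rotvec [ 0.08 -0.4  -0.36]
[309.6 157.3]
[307.3 277. ]
[236.3 157.9]
[241.3 277.5]
```

View pics/w3.png

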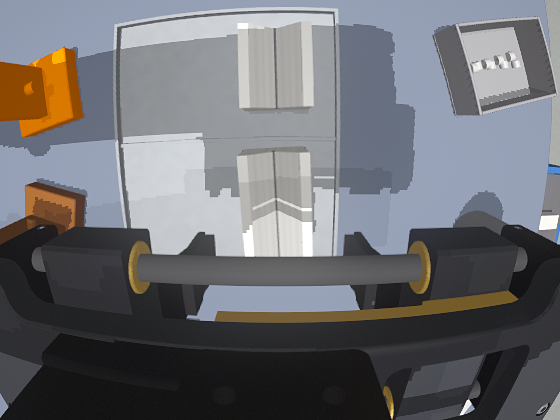

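Wrist view: the long block's edges are at columns 238–310 with its far end at row 150, within 3 mm of the prediction. I'll descend.

Call:
carry_out --plan '[{"grip": 0.2, "dp": [-0.0035, -0.002, 0.02], "rotation": [0, -0.4, 0]}, {"grip": 0.2, "dp": [0, 0, 0.035], "rotation": [0, 0, 0]}, {"grip": 0.2, "dp": [0, 0, 0.035], "rotation": [0, 0, 0]}, {"grip": 0.2, "dp": [0, 0, 0], "rotation": [0, 0, 0]}]'

```text
time_s: 12.68
tool_pos: [0.5941, -0.0449, 0.0406]
tool_rot: [179.8, -0.9, -0.8]
force: [-2.7, -0.6, -1.4]
grip_width: 0.0695
```

```bash
python3 - <<'E'
from h import *
goto(.5875,-.044,.025,0)
E
```

```text
pos [ 0.5941 -0.0449  0.0406] rot [179.76  -0.87  -0.84] w 0.0695 F [-2.7 -0.6 -1.4] t 12.7
dp [-0.0068 -0.0008  0.0155] rotvec [ 0.24 -0.87 -0.84]
```

Call:
carry_out --plan '[{"grip": 0.2, "dp": [-0.0068, -0.001, 0], "rotation": [0.2, -0.8, -0.8]}, {"grip": 0.2, "dp": [-0.001, 0, 0.012], "rotation": [0, 0, 0]}, {"grip": 0.2, "dp": [0, 0, 0.003], "rotation": [0, 0, 0]}]'

```text
time_s: 12.93
tool_pos: [0.5891, -0.0437, 0.031]
tool_rot: [179.9, -0.4, -0.1]
force: [0.2, -0.2, -0.6]
grip_width: 0.0694
```

```bash
python3 - <<'E'
from h import *
goto(.5875,-.044,.025,0)
E
```

```text
pos [ 0.5891 -0.0437  0.031 ] rot [ 1.7991e+02 -3.7000e-01 -9.0000e-02] w 0.0694 F [ 0.2 -0.2 -0.6] t 12.9
dp [-0.0016  0.0003  0.006 ] rotvec [ 0.09 -0.37 -0.09]
```

Call:
carry_out --plan '[{"grip": 0.2, "dp": [-0.0018, 0, 0.007], "rotation": [0, -0.4, 0]}, {"grip": 1, "dp": [0, 0, 0.001], "rotation": [0, 0, 0]}, {"grip": 1, "dp": [0, 0, 0.0005], "rotation": [0, 0, 0]}, {"grip": 1, "dp": [0, 0, 0.0005], "rotation": [0, 0, 0]}, {"grip": 1, "dp": [0, 0, 0.0005], "rotation": [0, 0, 0]}, {"grip": 1, "dp": [0, 0, 0], "rotation": [0, 0, 0]}, {"grip": 1, "dp": [0, 0, 0], "rotation": [0, 0, 0]}]' --force 45

```text
time_s: 13.52
tool_pos: [0.5891, -0.0441, 0.0255]
tool_rot: [179.8, -0.2, -0.2]
force: [0.1, -0.7, -1.5]
grip_width: 0.0497
```

```bash
python3 - <<'E'
from h import *
goto(.578,.322,.14,90)
im,p=snap('wrist','w4')
E
```

```text
pos [ 0.5891 -0.0441  0.0255] rot [ 1.7981e+02 -1.7000e-01 -1.6000e-01] w 0.0497 F [ 0.1 -0.7 -1.5] t 13.5
dp [-0.0117 -0.3656 -0.1157] rotvec [ 2.900e-01  1.000e-02 -9.016e+01]
```

View pics/w4.png

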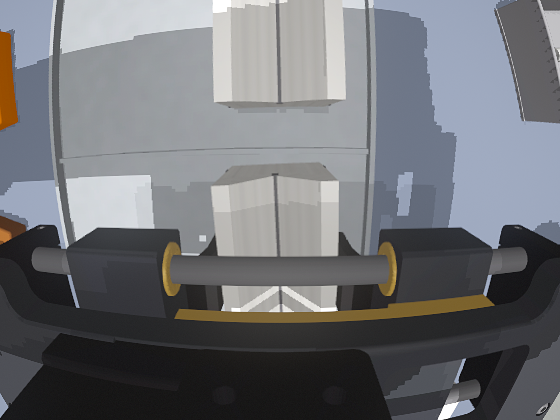

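Gripped: width 49.7 mm, with the block's end top edge at rows 181–185. I'll compute its centre relative to the TCP.

```bash
python3 - <<'E'
from h import *
p=env.camera_params('wrist')
print([at(p,*a,.064,True) for a in [(212,185),(338,181),(214,102),(345,100)]])
E
```

```text
[array([0.5634, 0.0006, 0.064 ]), array([0.6127, 0.002 , 0.064 ]), array([0.5651, 0.0327, 0.064 ]), array([0.6148, 0.0334, 0.064 ])]
```

Call:
carry_out --plan '[{"grip": 1, "dp": [0, 0, -0.03], "rotation": [0, 0, 0]}, {"grip": 1, "dp": [0, 0, -0.035], "rotation": [0, 0, 0]}, {"grip": 1, "dp": [0, 0, -0.035], "rotation": [0, 0, 0]}, {"grip": 1, "dp": [0, -0.01, -0.02], "rotation": [0, 0, 0]}, {"grip": 1, "dp": [-0.001, -0.038, 0], "rotation": [0, 0, 0]}, {"grip": 1, "dp": [-0.001, -0.038, 0], "rotation": [0, 0, 0]}, {"grip": 1, "dp": [-0.001, -0.038, 0], "rotation": [0, 0, 0]}, {"grip": 1, "dp": [-0.001, -0.038, 0], "rotation": [0, 0, 0]}]'

```text
time_s: 14.23
tool_pos: [0.579, 0.105, 0.1359]
tool_rot: [179.4, 1.1, -1.6]
force: [0.9, 1.1, -8.0]
grip_width: 0.05
```

Call:
carry_out --plan '[{"grip": 1, "dp": [-0.001, -0.03, 0], "rotation": [0, 0, 0]}, {"grip": 1, "dp": [0, 0, 0], "rotation": [0, 0, -7]}, {"grip": 1, "dp": [0, 0, 0], "rotation": [0, 0, -7]}, {"grip": 1, "dp": [0, 0, 0], "rotation": [0, 0, -7]}, {"grip": 1, "dp": [0, 0, 0], "rotation": [0, 0, -7]}, {"grip": 1, "dp": [0, 0, 0], "rotation": [0, 0, -7]}, {"grip": 1, "dp": [0, 0, 0], "rotation": [0, 0, -7]}, {"grip": 1, "dp": [0, 0, 0], "rotation": [0, 0, -7]}]'

```text
time_s: 14.9
tool_pos: [0.5652, 0.1531, 0.1218]
tool_rot: [-178.3, 1.7, 48.8]
force: [0.5, 0.2, -8.3]
grip_width: 0.0499
```

```bash
python3 - <<'E'
from h import *
goto(.578,.322,.14,90)
E
```

```text
pos [0.5652 0.1531 0.1218] rot [-178.33    1.69   48.77] w 0.0499 F [ 0.5  0.2 -8.3] t 14.9
dp [ 0.1349 -0.1023 -0.0193] rotvec [ -2.21   1.02 -41.25]
```

Call:
carry_out --plan '[{"grip": 1, "dp": [0, 0, -0.006], "rotation": [-1, 0.5, -7]}, {"grip": 1, "dp": [0, 0, -0.006], "rotation": [-1, 0.5, -7]}, {"grip": 1, "dp": [0, 0, -0.006], "rotation": [0, 0, -7]}, {"grip": 1, "dp": [0, 0, -0.006], "rotation": [0, 0, -7]}, {"grip": 1, "dp": [0, 0, -0.003], "rotation": [0, 0, -7]}, {"grip": 1, "dp": [0, 0, -0.003], "rotation": [0, 0, -4]}, {"grip": 1, "dp": [0, 0, -0.003], "rotation": [0, 0, 0]}]'

```text
time_s: 15.48
tool_pos: [0.5563, 0.1488, 0.1415]
tool_rot: [-178.5, 0.7, 88.9]
force: [0.3, -0.2, -7.4]
grip_width: 0.0499
```

```bash
python3 - <<'E'
from h import *
goto(.578,.322,.14,90)
E
```

```text
pos [0.5563 0.1488 0.1415] rot [-178.54    0.72   88.87] w 0.0499 F [ 0.3 -0.2 -7.4] t 15.5
dp [ 0.1736  0.0183 -0.0011] rotvec [-1.47  0.71 -1.14]
```

Call:
carry_out --plan '[{"grip": 1, "dp": [0.038, 0.004, -0.002], "rotation": [-0.7, 0.4, -0.5]}, {"grip": 1, "dp": [0.038, 0.004, -0.002], "rotation": [-0.7, 0.3, -0.5]}, {"grip": 1, "dp": [0.038, 0.004, -0.002], "rotation": [0, 0, 0]}, {"grip": 1, "dp": [0.038, 0.004, -0.002], "rotation": [0, 0, 0]}, {"grip": 1, "dp": [0.02, 0.002, -0.002], "rotation": [0, 0, 0]}, {"grip": 1, "dp": [0, 0, -0.002], "rotation": [0, 0, 0]}, {"grip": 1, "dp": [0, 0, -0.001], "rotation": [0, 0, 0]}]'

```text
time_s: 16.07
tool_pos: [0.5757, 0.3171, 0.1411]
tool_rot: [-179.1, 0.6, 88.2]
force: [0.3, -1.7, -8.6]
grip_width: 0.05
```

```bash
python3 - <<'E'
from h import *
goto(.578,.3215,.105,90)
im,p=snap('wrist','w5')
for d in [(.052,.032),(.052,-.032),(-.052,.032),(-.052,-.032)]: print(proj(p,(.5775+d[0],.3215+d[1],.069),True))
for d in [(.037,.032),(.037,-.032),(-.037,.032),(-.037,-.032)]: print(proj(p,(.427+d[0],.3205+d[1],.069),True))
E
```

```text
pos [0.5757 0.3171 0.1411] rot [-179.09    0.56   88.24] w 0.05 F [ 0.3 -1.7 -8.6] t 16.1
dp [0.0049 0.0028 0.036 ] rotvec [-0.92  0.55 -1.76]
[326. 278.]
[246.6 280.1]
[326.9 146.7]
[238.7 149.2]
[323.3  63.1]
[234.4  65.8]
[318.4 -26.8]
[233.3 -24. ]
```

View pics/w5.png

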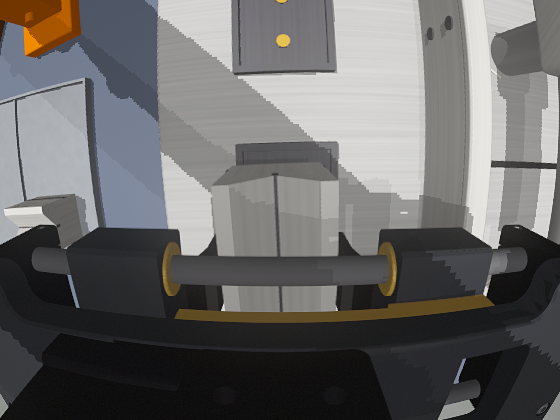

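```bash
python3 - <<'E'
from h import *
p=env.camera_params('wrist')
print([at(p,*a,.069,True) for a in [(236,145),(338,142),(233,74),(337,72)]], [at(p,*a,.064,True) for a in [(283,41),(282,0)]])
im=np.load('pics/w5.npy');cv2.imwrite('pics/c5.png',cv2.resize(im[50:200,200:370],None,fx=4,fy=4,interpolation=cv2.INTER_CUBIC)[:,:,::-1])
E
```

```text
[array([0.522 , 0.2878, 0.069 ]), array([0.5217, 0.3619, 0.069 ]), array([0.4697, 0.2875, 0.069 ]), array([0.4702, 0.3624, 0.069 ])] [array([0.445 , 0.3243, 0.064 ]), array([0.4111, 0.3246, 0.064 ])]
```

View pics/c5.png

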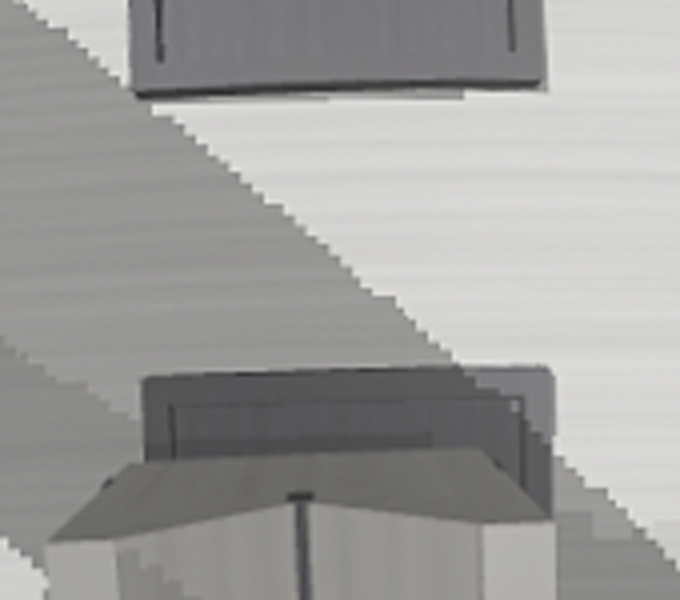

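The crop shows the long shoe's near outer edge at rows 142–145, columns 236–338. That puts its centre at about (0.579, 0.324). I'll descend in steps.

Call:
carry_out --plan '[{"grip": 1, "dp": [0.007, 0.004, 0], "rotation": [-0.9, 0.5, -1.7]}, {"grip": 1, "dp": [0, 0, 0.012], "rotation": [0, 0, 0]}, {"grip": 1, "dp": [0, 0, 0.012], "rotation": [0, 0, 0]}, {"grip": 1, "dp": [0, 0, 0], "rotation": [0, 0, 0]}]'

```text
time_s: 16.45
tool_pos: [0.5809, 0.3187, 0.1128]
tool_rot: [-180.0, 0.2, 89.7]
force: [-0.3, -0.3, -8.1]
grip_width: 0.0501
```

```bash
python3 - <<'E'
from h import *
goto(.579,.324,.088,90)
E
```

```text
pos [0.5809 0.3187 0.1128] rot [-180.      0.25   89.69] w 0.0501 F [-0.3 -0.3 -8.1] t 16.4
dp [ 0.0053 -0.0019  0.0247] rotvec [-0.    0.25 -0.31]
```

Call:
carry_out --plan '[{"grip": 1, "dp": [0.006, -0.002, 0], "rotation": [0, 0.2, -0.3]}, {"grip": 1, "dp": [0, 0, 0.01], "rotation": [0, 0, 0]}, {"grip": 1, "dp": [0.001, 0, 0.006], "rotation": [0, 0, 0]}, {"grip": 1, "dp": [0, 0, 0], "rotation": [0, 0, 0]}]'

```text
time_s: 16.78
tool_pos: [0.5792, 0.3222, 0.0931]
tool_rot: [-179.9, 0.2, 89.7]
force: [-0.5, 0.2, -8.8]
grip_width: 0.0497
```

```bash
python3 - <<'E'
from h import *
goto(.579,.324,.085,90)
E
```

```text
pos [0.5792 0.3222 0.0931] rot [-179.88    0.21   89.73] w 0.0497 F [-0.5  0.2 -8.8] t 16.8
dp [ 0.0018 -0.0002  0.0081] rotvec [-0.12  0.21 -0.27]
```

Call:
carry_out --plan '[{"grip": 1, "dp": [0.002, 0, 0.004], "rotation": [0, 0.2, -0.3]}, {"grip": 1, "dp": [0, 0, 0.004], "rotation": [0, 0, 0]}, {"grip": 1, "dp": [0, 0, 0.001], "rotation": [0, 0, 0]}]'

```text
time_s: 17.03
tool_pos: [0.5795, 0.3248, 0.0866]
tool_rot: [-179.9, 0.0, 90.0]
force: [-2.5, -3.5, -1.1]
grip_width: 0.0501
```

Call:
carry_out --plan '[{"grip": 1, "dp": [0, 0, 0.002], "rotation": [0, 0, 0]}, {"grip": 1, "dp": [0, 0, 0.001], "rotation": [0, 0, 0]}]'

```text
time_s: 17.2
tool_pos: [0.5797, 0.3249, 0.0867]
tool_rot: [180.0, 0.1, 90.0]
force: [-1.6, -1.3, -4.3]
grip_width: 0.0503
```

Call:
carry_out --plan '[{"grip": 1, "dp": [0, 0, 0.004], "rotation": [0, 0, 0]}]'

```text
time_s: 17.28
tool_pos: [0.5797, 0.3249, 0.0864]
tool_rot: [179.9, 0.2, 90.0]
force: [-12.4, -10.8, 30.2]
grip_width: 0.05
```

```bash
python3 - <<'E'
from h import *
goto(.579,.324,.085,90)
im,p=snap('wrist','w6');cv2.imwrite('pics/c6.png',cv2.resize(im[60:330,170:390],None,fx=2.2,fy=2.2,interpolation=cv2.INTER_CUBIC)[:,:,::-1])
E
```

```text
pos [0.5797 0.3249 0.0864] rot [1.7992e+02 1.6000e-01 9.0020e+01] w 0.05 F [-12.4 -10.8  30.2] t 17.3
dp [-0.0009 -0.0007  0.0014] rotvec [0.08 0.16 0.02]
```

View pics/c6.png

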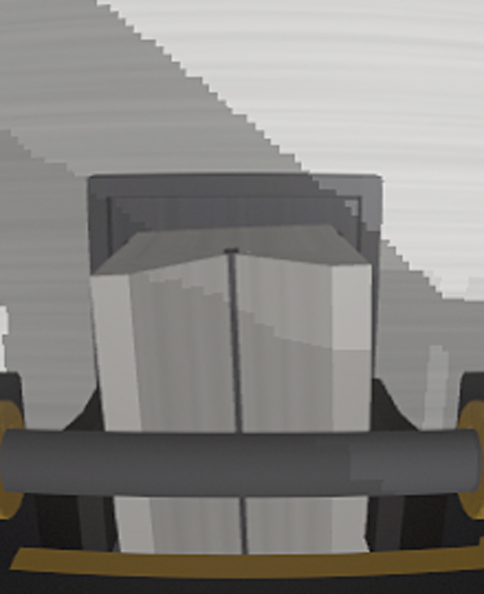

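The block's foot lies centred inside the inner floor: side gaps of 23 and 22 crop px, end gap about 8 mm. It is seated, so I'll release and go to the short block.

Call:
carry_out --plan '[{"grip": 1, "dp": [0, 0, -0.0006], "rotation": [0, 0, 0]}, {"grip": 0.2, "dp": [0, 0, 0], "rotation": [0, 0, 0]}, {"grip": 0.2, "dp": [0, 0, 0], "rotation": [0, 0, 0]}, {"grip": 0.2, "dp": [0, 0, 0], "rotation": [0, 0, 0]}, {"grip": 0.2, "dp": [0, 0, -0.01], "rotation": [0, 0, 0]}, {"grip": 0.2, "dp": [0, 0, -0.035], "rotation": [0, 0, 0]}, {"grip": 0.2, "dp": [0, 0, -0.035], "rotation": [0, 0, 0]}, {"grip": 0.2, "dp": [-0.03, 0, 0], "rotation": [0, 0, 0]}]'

```text
time_s: 18.0
tool_pos: [0.5796, 0.3055, 0.1755]
tool_rot: [179.5, -0.6, 90.6]
force: [-0.7, 2.2, 1.3]
grip_width: 0.0698
```

Call:
carry_out --plan '[{"grip": 0.2, "dp": [-0.038, 0, 0], "rotation": [0, 0, 0]}, {"grip": 0.2, "dp": [-0.038, 0, 0], "rotation": [0, 0, 0]}, {"grip": 0.2, "dp": [-0.038, 0, 0], "rotation": [0, 0, 0]}, {"grip": 0.2, "dp": [-0.038, 0, 0], "rotation": [0, 0, 0]}, {"grip": 0.2, "dp": [-0.038, 0, 0], "rotation": [0, 0, 0]}, {"grip": 0.2, "dp": [-0.03, 0, 0], "rotation": [0, 0, 7]}, {"grip": 0.2, "dp": [0, 0, 0], "rotation": [0, 0, 7]}, {"grip": 0.2, "dp": [0, 0, 0], "rotation": [0, 0, 7]}]'

```text
time_s: 18.67
tool_pos: [0.5882, 0.0751, 0.1847]
tool_rot: [178.7, -1.3, 69.6]
force: [-0.4, 0.8, -0.1]
grip_width: 0.0694
```

Call:
carry_out --plan '[{"grip": 0.2, "dp": [0, 0, 0], "rotation": [0, 0, 7]}, {"grip": 0.2, "dp": [0, 0, 0], "rotation": [0, 0, 7]}, {"grip": 0.2, "dp": [0, 0, 0], "rotation": [0, 0, 7]}, {"grip": 0.2, "dp": [0, 0, 0], "rotation": [0, 0, 7]}, {"grip": 0.2, "dp": [0, 0, 0], "rotation": [0, 0, 7]}, {"grip": 0.2, "dp": [0, 0, 0], "rotation": [0, 0, 7]}, {"grip": 0.2, "dp": [0, 0, 0], "rotation": [0, 0, 7]}, {"grip": 0.2, "dp": [0, 0, 0], "rotation": [0, 0, 7]}]'

```text
time_s: 19.33
tool_pos: [0.5934, 0.0744, 0.1945]
tool_rot: [-179.7, -2.7, 12.5]
force: [-1.5, 0.5, 0.6]
grip_width: 0.07
```

```bash
python3 - <<'E'
from h import *
goto(.589,.062,.1,0)
E
```

```text
pos [0.5934 0.0744 0.1945] rot [-179.73   -2.68   12.55] w 0.07 F [-1.5  0.5  0.6] t 19.3
dp [-0.0114  0.0116  0.094 ] rotvec [-0.56 -2.64 12.55]
```

Call:
carry_out --plan '[{"grip": 0.2, "dp": [-0.003, 0.006, 0.01], "rotation": [-0.3, -1.3, 6.2]}, {"grip": 0.2, "dp": [-0.003, 0.006, 0.03], "rotation": [-0.2, -1.3, 6.2]}, {"grip": 0.2, "dp": [0, 0, 0.035], "rotation": [0, 0, 0]}, {"grip": 0.2, "dp": [0, 0, 0.015], "rotation": [0, 0, 0]}, {"grip": 0.2, "dp": [0, 0, 0], "rotation": [0, 0, 0]}]'

```text
time_s: 19.75
tool_pos: [0.597, 0.0649, 0.1104]
tool_rot: [-179.9, -0.9, -0.6]
force: [-0.2, -0.8, 0.4]
grip_width: 0.0699
```

```bash
python3 - <<'E'
from h import *
goto(.589,.062,.025,0)
E
```

```text
pos [0.597  0.0649 0.1104] rot [-179.9    -0.92   -0.64] w 0.0699 F [-0.2 -0.8  0.4] t 19.8
dp [-0.0094  0.0032  0.0852] rotvec [-0.1  -0.93 -0.64]
```

Call:
carry_out --plan '[{"grip": 0.2, "dp": [-0.01, 0.003, 0], "rotation": [-0.1, -0.9, -0.6]}, {"grip": 0.2, "dp": [-0.003, 0, 0.03], "rotation": [0, 0, 0]}, {"grip": 0.2, "dp": [-0.002, 0, 0.028], "rotation": [0, -0.3, 0]}, {"grip": 0.2, "dp": [0, 0, 0], "rotation": [0, 0, 0]}]'

```text
time_s: 20.08
tool_pos: [0.5848, 0.0633, 0.0581]
tool_rot: [-180.0, -0.1, 0.2]
force: [-0.8, -0.3, -1.1]
grip_width: 0.0698
```

```bash
python3 - <<'E'
from h import *
goto(.589,.062,.025,0)
E
```

```text
pos [0.5848 0.0633 0.0581] rot [-1.7997e+02 -1.4000e-01  1.9000e-01] w 0.0698 F [-0.8 -0.3 -1.1] t 20.1
dp [0.0041 0.0013 0.0331] rotvec [-0.03 -0.14  0.19]
```

Call:
carry_out --plan '[{"grip": 0.2, "dp": [0.002, 0.001, 0.018], "rotation": [0, 0, 0.2]}, {"grip": 0.2, "dp": [0.001, 0, 0.016], "rotation": [0, 0, 0]}, {"grip": 0.2, "dp": [0, 0, 0], "rotation": [0, 0, 0]}]'

```text
time_s: 20.33
tool_pos: [0.5912, 0.0627, 0.0295]
tool_rot: [-180.0, -0.5, 0.1]
force: [-0.5, -0.4, 0.3]
grip_width: 0.0699
```

```bash
python3 - <<'E'
from h import *
goto(.589,.062,.025,0)
E
```

```text
pos [0.5912 0.0627 0.0295] rot [-1.7998e+02 -5.3000e-01  6.0000e-02] w 0.0699 F [-0.5 -0.4  0.3] t 20.3
dp [-0.0022  0.0007  0.0045] rotvec [-0.03 -0.53  0.06]
```

Call:
carry_out --plan '[{"grip": 0.2, "dp": [-0.002, 0.0005, 0.005], "rotation": [0, -0.5, 0]}, {"grip": 1, "dp": [0, 0, 0.001], "rotation": [0, 0, 0]}, {"grip": 1, "dp": [0, 0, 0.0005], "rotation": [0, 0, 0]}, {"grip": 1, "dp": [0, 0, 0.0005], "rotation": [0, 0, 0]}, {"grip": 1, "dp": [0, 0, 0.0005], "rotation": [0, 0, 0]}, {"grip": 1, "dp": [0, 0, 0], "rotation": [0, 0, 0]}, {"grip": 1, "dp": [0, 0, 0], "rotation": [0, 0, 0]}]'

```text
time_s: 20.92
tool_pos: [0.5914, 0.063, 0.0272]
tool_rot: [-180.0, -0.3, 0.1]
force: [-0.2, 0.4, -2.5]
grip_width: 0.0496
```

```bash
python3 - <<'E'
from h import *
goto(.428,.324,.14,90)
im,p=snap('wrist','w7');cv2.imwrite('pics/c7.png',cv2.resize(im[60:330,170:390],None,fx=2,fy=2,interpolation=cv2.INTER_CUBIC)[:,:,::-1])
for y in(.0925,.095):print(proj(p,(.5625,y,.064),True),proj(p,(.6125,y,.064),True))
E
```

```text
pos [0.5914 0.063  0.0272] rot [-1.7996e+02 -2.7000e-01  1.1000e-01] w 0.0496 F [-0.2  0.4 -2.5] t 20.9
dp [-0.1624 -0.2613 -0.1134] rotvec [  0.18  -0.24 -89.89]
[207.4 220. ] [329.9 220.3]
[207.  214.2] [330.2 214.3]
```

View pics/c7.png

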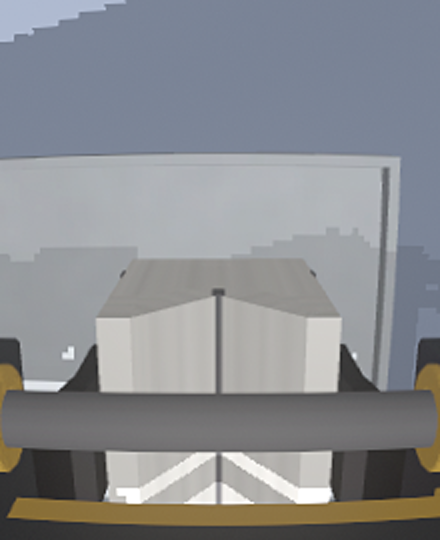

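The end's top edge at row 219 puts the block centre at the TCP. I'll lift and carry it to the short shoe.

Call:
carry_out --plan '[{"grip": 1, "dp": [0, 0, -0.03], "rotation": [0, 0, 0]}, {"grip": 1, "dp": [0, 0, -0.035], "rotation": [0, 0, 0]}, {"grip": 1, "dp": [0, 0, -0.035], "rotation": [0, 0, 0]}, {"grip": 1, "dp": [-0.01, -0.005, -0.025], "rotation": [0, 0, 0]}, {"grip": 1, "dp": [-0.03, -0.025, -0.002], "rotation": [0, 0, 0]}, {"grip": 1, "dp": [-0.03, -0.025, -0.002], "rotation": [0, 0, 0]}, {"grip": 1, "dp": [-0.03, -0.025, -0.002], "rotation": [0, 0, 0]}, {"grip": 1, "dp": [-0.03, -0.025, -0.002], "rotation": [0, 0, -7]}]'

```text
time_s: 21.63
tool_pos: [0.461, 0.1616, 0.1608]
tool_rot: [-180.0, -0.0, 6.2]
force: [-0.7, 1.0, -1.9]
grip_width: 0.0496
```

Call:
carry_out --plan '[{"grip": 1, "dp": [0, 0, -0.003], "rotation": [0, 0, -7]}, {"grip": 1, "dp": [0, 0, -0.003], "rotation": [0, 0, -7]}, {"grip": 1, "dp": [0, 0, -0.003], "rotation": [0, 0, -7]}, {"grip": 1, "dp": [0, 0, -0.003], "rotation": [0, 0, -7]}, {"grip": 1, "dp": [0, 0, -0.003], "rotation": [0, 0, -7]}, {"grip": 1, "dp": [0, 0, -0.003], "rotation": [0, 0, -7]}, {"grip": 1, "dp": [0, 0, -0.003], "rotation": [0, 0, -7]}, {"grip": 1, "dp": [0, 0, -0.003], "rotation": [0, 0, -7]}]'

```text
time_s: 22.3
tool_pos: [0.4475, 0.1707, 0.1826]
tool_rot: [-179.9, 0.5, 63.7]
force: [-0.1, -0.0, -3.2]
grip_width: 0.0501
```

```bash
python3 - <<'E'
from h import *
goto(.428,.324,.14,90)
E
```

```text
pos [0.4475 0.1707 0.1826] rot [-179.92    0.46   63.7 ] w 0.0501 F [-0.1 -0.  -3.2] t 22.3
dp [ 0.1291 -0.0853  0.0417] rotvec [ -0.19   0.43 -26.3 ]
```

Call:
carry_out --plan '[{"grip": 1, "dp": [0, 0, 0], "rotation": [0, 0, -7]}, {"grip": 1, "dp": [0, 0, 0], "rotation": [0, 0, -7]}, {"grip": 1, "dp": [0, 0, 0], "rotation": [0, 0, -7]}, {"grip": 1, "dp": [0, 0, 0], "rotation": [0, 0, -6]}, {"grip": 1, "dp": [0.035, 0.003, 0.003], "rotation": [0, 0, 0]}, {"grip": 1, "dp": [0.038, 0.003, 0.003], "rotation": [0, 0, 0]}, {"grip": 1, "dp": [0.038, 0.003, 0.003], "rotation": [0, 0, 0]}, {"grip": 1, "dp": [0.02, 0.003, 0], "rotation": [0, 0, 0]}]'

```text
time_s: 22.97
tool_pos: [0.4558, 0.2962, 0.1685]
tool_rot: [-179.8, 1.0, 91.1]
force: [-0.8, 0.9, -2.7]
grip_width: 0.0496
```

```bash
python3 - <<'E'
from h import *
goto(.428,.324,.115,90)
E
```

```text
pos [0.4558 0.2962 0.1685] rot [-179.76    1.01   91.14] w 0.0496 F [-0.8  0.9 -2.7] t 23.0
dp [ 0.0292 -0.0271  0.0531] rotvec [-0.23  1.01  1.13]
```

Call:
carry_out --plan '[{"grip": 1, "dp": [0.015, -0.014, 0], "rotation": [-0.2, 0.5, 1]}, {"grip": 1, "dp": [0.014, -0.013, 0.01], "rotation": [0, 0.5, 0]}, {"grip": 1, "dp": [0, 0, 0.02], "rotation": [0, 0, 0]}, {"grip": 1, "dp": [0, 0, 0.015], "rotation": [0, 0, 0]}, {"grip": 1, "dp": [0, 0, 0], "rotation": [0, 0, 0]}]'

```text
time_s: 23.38
tool_pos: [0.4238, 0.3348, 0.1202]
tool_rot: [-179.8, -0.4, 90.7]
force: [-0.9, -0.6, -4.0]
grip_width: 0.0501
```

```bash
python3 - <<'E'
from h import *
goto(.428,.324,.098,90)
E
```

```text
pos [0.4238 0.3348 0.1202] rot [-179.79   -0.44   90.75] w 0.0501 F [-0.9 -0.6 -4. ] t 23.4
dp [-0.011   0.0042  0.0221] rotvec [-0.21 -0.44  0.75]
```

Call:
carry_out --plan '[{"grip": 1, "dp": [-0.01, 0.003, 0], "rotation": [-0.2, -0.4, 0.7]}, {"grip": 1, "dp": [0, 0, 0.01], "rotation": [0, 0, 0]}, {"grip": 1, "dp": [0, 0, 0.008], "rotation": [0, 0, 0]}, {"grip": 1, "dp": [0, 0, 0], "rotation": [0, 0, 0]}]'

```text
time_s: 23.72
tool_pos: [0.4282, 0.3224, 0.1015]
tool_rot: [179.9, 0.1, 89.9]
force: [-0.3, 0.3, -4.2]
grip_width: 0.0495
```

```bash
python3 - <<'E'
from h import *
goto(.428,.324,.0885,90)
E
```

```text
pos [0.4282 0.3224 0.1015] rot [1.7993e+02 7.0000e-02 8.9880e+01] w 0.0495 F [-0.3  0.3 -4.2] t 23.7
dp [ 0.0016 -0.0002  0.013 ] rotvec [ 0.07  0.07 -0.12]
```

Call:
carry_out --plan '[{"grip": 1, "dp": [0.0015, 0, 0.004], "rotation": [0, 0, 0]}, {"grip": 1, "dp": [0, 0, 0.005], "rotation": [0, 0, 0]}, {"grip": 1, "dp": [0, 0, 0.002], "rotation": [0, 0, 0]}]'

```text
time_s: 23.97
tool_pos: [0.4298, 0.3236, 0.0905]
tool_rot: [179.8, 0.0, 89.7]
force: [-1.1, 0.9, -4.4]
grip_width: 0.0498
```

```bash
python3 - <<'E'
from h import *
goto(.428,.324,.0885,90)
E
```

```text
pos [0.4298 0.3236 0.0905] rot [1.7981e+02 3.0000e-02 8.9740e+01] w 0.0498 F [-1.1  0.9 -4.4] t 24.0
dp [ 0.0004 -0.0018  0.002 ] rotvec [ 0.19  0.03 -0.26]
```

Call:
carry_out --plan '[{"grip": 1, "dp": [0, -0.0015, 0.002], "rotation": [0.1, 0, 0]}, {"grip": 1, "dp": [0, -0.0005, 0.002], "rotation": [0, 0, 0]}]'

```text
time_s: 24.13
tool_pos: [0.4287, 0.3237, 0.0881]
tool_rot: [179.8, 0.1, 89.7]
force: [-6.4, -8.0, 24.9]
grip_width: 0.0496
```

Call:
carry_out --plan '[{"grip": 1, "dp": [0, 0, 0.003], "rotation": [0, 0, 0]}]'

```text
time_s: 24.22
tool_pos: [0.4287, 0.3238, 0.0881]
tool_rot: [179.8, 0.2, 89.7]
force: [-10.1, -9.4, 29.2]
grip_width: 0.0496
```

```bash
python3 - <<'E'
from h import *
goto(.428,.324,.0885,90)
im,p=snap('wrist','w8');cv2.imwrite('pics/c8.png',cv2.resize(im[60:330,170:390],None,fx=2.2,fy=2.2,interpolation=cv2.INTER_CUBIC)[:,:,::-1])
E
```

```text
pos [0.4287 0.3238 0.0881] rot [179.84   0.21  89.69] w 0.0496 F [-10.1  -9.4  29.2] t 24.2
dp [ 0.0002 -0.0007 -0.0004] rotvec [ 0.16  0.22 -0.31]
```

View pics/c8.png

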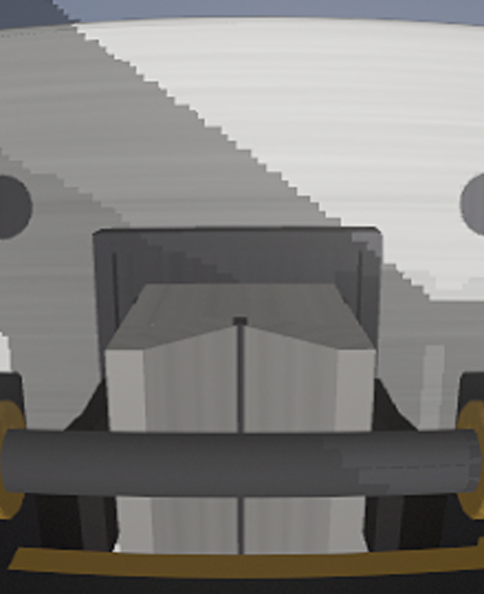

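Contact came exactly at the predicted height, and the foot lies inside the inner floor (crop columns 138–342 within 115–362). I'll release and go to the jack.

Call:
carry_out --plan '[{"grip": 1, "dp": [0, 0, -0.0006], "rotation": [0, 0, 0]}, {"grip": 0.2, "dp": [0, 0, 0], "rotation": [0, 0, 0]}, {"grip": 0.2, "dp": [0, 0, 0], "rotation": [0, 0, 0]}, {"grip": 0.2, "dp": [0, 0, 0], "rotation": [0, 0, 0]}, {"grip": 0.2, "dp": [0, 0, -0.01], "rotation": [0, 0, 0]}, {"grip": 0.2, "dp": [0, 0, -0.035], "rotation": [0, 0, 0]}, {"grip": 0.2, "dp": [0, 0, -0.035], "rotation": [0, 0, 0]}, {"grip": 0.2, "dp": [-0.03, 0.006, 0], "rotation": [0, 0, 0]}]'

```text
time_s: 24.93
tool_pos: [0.432, 0.3021, 0.1756]
tool_rot: [179.8, -0.2, 90.4]
force: [0.2, 1.8, 0.9]
grip_width: 0.0695
```

Call:
carry_out --plan '[{"grip": 0.2, "dp": [-0.038, 0.006, 0], "rotation": [0, 0, 0]}, {"grip": 0.2, "dp": [-0.038, 0.006, 0], "rotation": [0, 0, 0]}, {"grip": 0.2, "dp": [-0.038, 0.006, 0], "rotation": [0, 0, 0]}, {"grip": 0.2, "dp": [-0.038, 0.006, 0], "rotation": [0, 0, 0]}, {"grip": 0.2, "dp": [-0.038, 0.006, 0], "rotation": [0, 0, 0]}, {"grip": 0.2, "dp": [-0.038, 0.006, 0], "rotation": [0, 0, 0]}, {"grip": 0.2, "dp": [-0.038, 0.006, 0], "rotation": [0, 0, 0]}]'

```text
time_s: 25.52
tool_pos: [0.4804, 0.0346, 0.1838]
tool_rot: [178.9, -0.5, 91.3]
force: [0.8, 0.3, 0.0]
grip_width: 0.0696
```

```bash
python3 - <<'E'
from h import *
goto(.5186,-.2305,.14,90);print(env.get_obs()['qpos'])
E
```

```text
pos [0.4804 0.0346 0.1838] rot [178.86  -0.47  91.29] w 0.0696 F [0.8 0.3 0. ] t 25.5
dp [-0.2662  0.0314  0.0422] rotvec [ 1.13 -0.48  1.29]
[ 36.11888228  -0.27324714 -42.51224736 108.95082438  -0.5867019
  70.0749736   85.08787195]
```

Call:
carry_out --plan '[{"grip": 0.2, "dp": [-0.037, 0.0045, 0], "rotation": [0.5, -0.2, 0.6]}, {"grip": 0.2, "dp": [-0.037, 0.0045, 0], "rotation": [0.5, -0.2, 0.6]}, {"grip": 0.2, "dp": [-0.037, 0.0045, 0], "rotation": [0, 0, 0]}, {"grip": 0.2, "dp": [-0.037, 0.0045, 0], "rotation": [0, 0, 0]}, {"grip": 0.2, "dp": [-0.037, 0.0045, 0], "rotation": [0, 0, 0]}, {"grip": 0.2, "dp": [-0.037, 0.0045, 0], "rotation": [0, 0, 0]}, {"grip": 0.2, "dp": [-0.03, 0.004, 0.01], "rotation": [0, 0, 0]}, {"grip": 0.2, "dp": [0, 0, 0], "rotation": [0, 0, 0]}]'

```text
time_s: 26.18
tool_pos: [0.5145, -0.2401, 0.181]
tool_rot: [179.2, 0.4, 89.5]
force: [-0.2, -1.6, -1.2]
grip_width: 0.0699
```

```bash
python3 - <<'E'
from h import *
goto(.5186,-.2305,.13,90);print(env.get_obs()['qpos'].round(1))
E
```

```text
pos [ 0.5145 -0.2401  0.181 ] rot [179.25   0.41  89.49] w 0.0699 F [-0.2 -1.6 -1.2] t 26.2
dp [0.01   0.0034 0.051 ] rotvec [ 0.75  0.41 -0.51]
[ 48.8  11.2 -29.7  98.2   6.   71.3 107.2]
```

Call:
carry_out --plan '[{"grip": 0.2, "dp": [0.01, 0.0034, 0], "rotation": [0.7, 0.4, -0.5]}, {"grip": 0.2, "dp": [0, 0, 0.025], "rotation": [0, 0, 0]}, {"grip": 0.2, "dp": [0, 0, 0.025], "rotation": [0, 0, 0]}, {"grip": 0.2, "dp": [0, 0, 0], "rotation": [0, 0, 0]}]'

```text
time_s: 26.52
tool_pos: [0.521, -0.2286, 0.1331]
tool_rot: [179.7, -0.1, 89.9]
force: [-1.4, -0.2, -0.0]
grip_width: 0.0694
```

```bash
python3 - <<'E'
from h import *
goto(.5186,-.2305,.0833,90)
E
```

```text
pos [ 0.521  -0.2286  0.1331] rot [ 1.7973e+02 -1.1000e-01  8.9920e+01] w 0.0694 F [-1.4 -0.2 -0. ] t 26.5
dp [-0.002  -0.0027  0.0497] rotvec [ 0.27 -0.11 -0.08]
```

Call:
carry_out --plan '[{"grip": 0.2, "dp": [-0.002, -0.0027, 0.01], "rotation": [0.2, 0, 0]}, {"grip": 0.2, "dp": [0, 0, 0.025], "rotation": [0, 0, 0]}, {"grip": 0.2, "dp": [0, 0, 0.012], "rotation": [0, 0, 0]}, {"grip": 0.2, "dp": [0, 0, 0], "rotation": [0, 0, 0]}]'

```text
time_s: 26.85
tool_pos: [0.5217, -0.2256, 0.0884]
tool_rot: [179.7, -0.1, 90.4]
force: [-0.7, 0.5, 0.8]
grip_width: 0.0695
```

```bash
python3 - <<'E'
from h import *
goto(.5186,-.2305,.0833,90)
E
```

```text
pos [ 0.5217 -0.2256  0.0884] rot [ 1.7972e+02 -1.0000e-01  9.0370e+01] w 0.0695 F [-0.7  0.5  0.8] t 26.9
dp [-0.0049 -0.0032  0.0051] rotvec [ 0.28 -0.1   0.37]
```

Call:
carry_out --plan '[{"grip": 0.2, "dp": [-0.005, -0.0035, 0.005], "rotation": [0.3, 0, 0.3]}, {"grip": 0.2, "dp": [0, 0, 0], "rotation": [0, 0, 0]}]'

```text
time_s: 27.02
tool_pos: [0.5188, -0.2301, 0.0844]
tool_rot: [-180.0, -0.1, 90.2]
force: [-0.3, -0.0, -0.9]
grip_width: 0.0697
```

```bash
python3 - <<'E'
from h import *
goto(.5186,-.2305,.0833,90)
E
```

```text
pos [ 0.5188 -0.2301  0.0844] rot [-1.7998e+02 -9.0000e-02  9.0170e+01] w 0.0697 F [-0.3 -0.  -0.9] t 27.0
dp [-0.0004 -0.0002  0.0011] rotvec [-0.02 -0.09  0.17]
```

Call:
carry_out --plan '[{"grip": 1, "dp": [0, -0.0005, 0.001], "rotation": [0, 0, 0]}, {"grip": 1, "dp": [0, -0.0003, 0.0005], "rotation": [0, 0, 0]}, {"grip": 1, "dp": [0, -0.0003, 0.0005], "rotation": [0, 0, 0]}, {"grip": 1, "dp": [0, -0.0003, 0.0005], "rotation": [0, 0, 0]}, {"grip": 1, "dp": [0, 0, 0], "rotation": [0, 0, 0]}, {"grip": 1, "dp": [0, 0, 0], "rotation": [0, 0, 0]}, {"grip": 1, "dp": [0, 0, 0], "rotation": [0, 0, 0]}]' --force 40

```text
time_s: 27.6
tool_pos: [0.5195, -0.2308, 0.0858]
tool_rot: [179.7, 0.0, 90.1]
force: [-0.4, -0.1, -2.2]
grip_width: 0.0392
```

```bash
python3 - <<'E'
from h import *
goto(.5154,.0618,.13,90)
E
```

```text
pos [ 0.5195 -0.2308  0.0858] rot [1.7972e+02 4.0000e-02 9.0120e+01] w 0.0392 F [-0.4 -0.1 -2.2] t 27.6
dp [ 0.2926 -0.0032 -0.0444] rotvec [0.28 0.04 0.12]
```

Call:
carry_out --plan '[{"grip": 1, "dp": [0, 0, -0.025], "rotation": [0, 0, 0]}, {"grip": 1, "dp": [0.005, 0, -0.03], "rotation": [0, 0, 0]}, {"grip": 1, "dp": [0.038, 0, -0.001], "rotation": [0, 0, 0]}, {"grip": 1, "dp": [0.038, 0, -0.001], "rotation": [0, 0, 0]}, {"grip": 1, "dp": [0.038, 0, -0.001], "rotation": [0, 0, 0]}, {"grip": 1, "dp": [0.038, 0, -0.001], "rotation": [0, 0, 0]}, {"grip": 1, "dp": [0.038, 0, -0.001], "rotation": [0, 0, 0]}, {"grip": 1, "dp": [0.038, 0, -0.001], "rotation": [0, 0, 0]}]'

```text
time_s: 28.27
tool_pos: [0.5087, -0.0039, 0.136]
tool_rot: [-179.0, 0.1, 88.7]
force: [0.3, -1.0, -8.5]
grip_width: 0.039
```

Call:
carry_out --plan '[{"grip": 1, "dp": [0.03, 0, 0], "rotation": [0, 0, 0]}, {"grip": 1, "dp": [0, 0, 0], "rotation": [0, 0, 0]}]'

```text
time_s: 28.43
tool_pos: [0.5058, 0.0389, 0.1337]
tool_rot: [-178.7, -0.3, 89.4]
force: [0.1, 2.9, -7.5]
grip_width: 0.0391
```

```bash
python3 - <<'E'
from h import *
goto(.516,.0615,.11,90)
E
```

```text
pos [0.5058 0.0389 0.1337] rot [-178.73   -0.28   89.44] w 0.0391 F [ 0.1  2.9 -7.5] t 28.4
dp [0.0226 0.0105 0.0236] rotvec [-1.27 -0.29 -0.55]
```

Call:
carry_out --plan '[{"grip": 1, "dp": [0.02, 0.0105, 0], "rotation": [-1.2, -0.3, -0.5]}, {"grip": 1, "dp": [0, 0, 0.01], "rotation": [0, 0, 0]}, {"grip": 1, "dp": [0, 0, 0.01], "rotation": [0, 0, 0]}, {"grip": 1, "dp": [0, 0, 0], "rotation": [0, 0, 0]}]'

```text
time_s: 28.77
tool_pos: [0.5116, 0.0622, 0.1078]
tool_rot: [-179.5, 0.0, 90.4]
force: [-0.8, 0.8, -7.3]
grip_width: 0.0395
```

```bash
python3 - <<'E'
from h import *
goto(.516,.0615,.088,90)
E
```

```text
pos [0.5116 0.0622 0.1078] rot [-1.7948e+02  4.0000e-02  9.0440e+01] w 0.0395 F [-0.8  0.8 -7.3] t 28.8
dp [-0.0007  0.0045  0.0197] rotvec [-0.52  0.04  0.44]
```

Call:
carry_out --plan '[{"grip": 1, "dp": [-0.0007, 0.0045, 0], "rotation": [-0.5, 0, 0.4]}, {"grip": 1, "dp": [0, 0, 0.009], "rotation": [0, 0, 0]}, {"grip": 1, "dp": [0, 0, 0.008], "rotation": [0, 0, 0]}, {"grip": 1, "dp": [0, 0, 0], "rotation": [0, 0, 0]}]'

```text
time_s: 29.1
tool_pos: [0.5148, 0.0581, 0.0871]
tool_rot: [-179.8, 0.1, 89.8]
force: [-0.1, 0.6, -7.9]
grip_width: 0.0397
```

```bash
python3 - <<'E'
from h import *
goto(.516,.0615,.085,90)
E
```

```text
pos [0.5148 0.0581 0.0871] rot [-1.7977e+02  1.0000e-01  8.9760e+01] w 0.0397 F [-0.1  0.6 -7.9] t 29.1
dp [0.0035 0.0012 0.0021] rotvec [-0.23  0.1  -0.24]
```

Call:
carry_out --plan '[{"grip": 1, "dp": [0.0035, 0.001, 0.001], "rotation": [-0.2, 0.1, -0.2]}, {"grip": 1, "dp": [0, 0, 0.002], "rotation": [0, 0, 0]}]'

```text
time_s: 29.27
tool_pos: [0.5162, 0.0611, 0.0848]
tool_rot: [-179.9, -0.0, 89.9]
force: [-7.1, 2.9, 17.6]
grip_width: 0.039
```

Call:
carry_out --plan '[{"grip": 1, "dp": [0, 0, 0.002], "rotation": [0, 0, 0]}]'

```text
time_s: 29.35
tool_pos: [0.5168, 0.0613, 0.0851]
tool_rot: [-180.0, 0.0, 89.9]
force: [-6.6, -2.5, 12.6]
grip_width: 0.0393
```

Jack down at (0.5168, 0.0613). Release it and return for the stop.

Call:
carry_out --plan '[{"grip": 0.2, "dp": [0, 0, -0.0003], "rotation": [0, 0, 0]}, {"grip": 0.2, "dp": [0, -0.0005, 0], "rotation": [0, 0, 0]}, {"grip": 0.2, "dp": [0, -0.0005, 0], "rotation": [0, 0, 0]}, {"grip": 0.2, "dp": [0, -0.0005, 0], "rotation": [0, 0, 0]}, {"grip": 0.2, "dp": [0, -0.0005, -0.01], "rotation": [0, 0, 0]}, {"grip": 0.2, "dp": [0, 0, -0.035], "rotation": [0, 0, 0]}, {"grip": 0.2, "dp": [0, 0, -0.035], "rotation": [0, 0, 0]}, {"grip": 0.2, "dp": [-0.03, 0, 0], "rotation": [0, 0, 0]}]'

```text
time_s: 30.02
tool_pos: [0.5187, 0.0396, 0.1755]
tool_rot: [179.3, -0.3, 90.5]
force: [2.1, 1.3, 1.0]
grip_width: 0.0692
```

Call:
carry_out --plan '[{"grip": 0.2, "dp": [-0.038, 0, 0], "rotation": [0, 0, 0]}, {"grip": 0.2, "dp": [-0.038, 0, 0], "rotation": [0, 0, 0]}, {"grip": 0.2, "dp": [-0.038, 0, 0], "rotation": [0, 0, 0]}, {"grip": 0.2, "dp": [-0.038, 0, 0], "rotation": [0, 0, 0]}, {"grip": 0.2, "dp": [-0.038, 0, 0], "rotation": [0, 0, 0]}, {"grip": 0.2, "dp": [-0.038, 0, 0], "rotation": [0, 0, 0]}, {"grip": 0.2, "dp": [-0.038, 0, 0], "rotation": [0, 0, 0]}, {"grip": 0.2, "dp": [-0.038, 0, 0], "rotation": [0, 0, 0]}]'

```text
time_s: 30.68
tool_pos: [0.5287, -0.2717, 0.19]
tool_rot: [178.1, 0.2, 91.3]
force: [1.6, -0.4, -0.4]
grip_width: 0.0695
```

Call:
carry_out --plan '[{"grip": 0.2, "dp": [-0.035, 0, 0], "rotation": [0, 0, 0]}, {"grip": 0.2, "dp": [-0.02, 0, 0], "rotation": [0, 0, 0]}, {"grip": 0.2, "dp": [0, 0, 0], "rotation": [0, 0, 0]}]'

```text
time_s: 30.93
tool_pos: [0.5272, -0.3418, 0.1928]
tool_rot: [177.9, 0.5, 90.6]
force: [0.6, -0.5, 0.3]
grip_width: 0.0699
```

```bash
python3 - <<'E'
from h import *
goto(.523,-.3495,.12,90);print(env.get_obs()['qpos'].round(1))
E
```

```text
pos [ 0.5272 -0.3418  0.1928] rot [177.92   0.52  90.56] w 0.0699 F [ 0.6 -0.5  0.3] t 30.9
dp [-0.007  -0.0069  0.0727] rotvec [2.08 0.51 0.57]
[ 52.2  16.9 -25.9  90.    7.1  72.7 116. ]
```

Call:
carry_out --plan '[{"grip": 0.2, "dp": [-0.007, -0.004, 0], "rotation": [2, 0.5, 0.5]}, {"grip": 0.2, "dp": [0, 0, 0.035], "rotation": [0, 0, 0]}, {"grip": 0.2, "dp": [0, 0, 0.035], "rotation": [0, 0, 0]}, {"grip": 0.2, "dp": [0, 0, 0], "rotation": [0, 0, 0]}]'

```text
time_s: 31.27
tool_pos: [0.5254, -0.3526, 0.1272]
tool_rot: [179.5, 0.2, 89.8]
force: [-0.6, 0.5, 0.0]
grip_width: 0.0701
```

```bash
python3 - <<'E'
from h import *
goto(.523,-.3495,.0737,90)
E
```

```text
pos [ 0.5254 -0.3526  0.1272] rot [179.49   0.23  89.76] w 0.0701 F [-0.6  0.5  0. ] t 31.3
dp [ 0.0033 -0.0029  0.0534] rotvec [ 0.51  0.24 -0.24]
```

Call:
carry_out --plan '[{"grip": 0.2, "dp": [0.0033, -0.003, 0], "rotation": [0.5, 0.2, -0.2]}, {"grip": 0.2, "dp": [0, 0, 0.025], "rotation": [0, 0, 0]}, {"grip": 0.2, "dp": [0, 0, 0.024], "rotation": [0, 0, 0]}, {"grip": 0.2, "dp": [0, 0, 0], "rotation": [0, 0, 0]}]'

```text
time_s: 31.6
tool_pos: [0.5259, -0.3474, 0.0852]
tool_rot: [179.7, 0.2, 90.2]
force: [-0.7, 1.0, 0.4]
grip_width: 0.0692
```

```bash
python3 - <<'E'
from h import *
goto(.523,-.3495,.0737,90)
E
```

```text
pos [ 0.5259 -0.3474  0.0852] rot [1.7967e+02 1.6000e-01 9.0170e+01] w 0.0692 F [-0.7  1.   0.4] t 31.6
dp [-0.0021 -0.003   0.0114] rotvec [0.33 0.16 0.17]
```

Call:
carry_out --plan '[{"grip": 0.2, "dp": [-0.002, -0.003, 0.012], "rotation": [0.3, 0.1, 0.1]}, {"grip": 0.2, "dp": [0, -0.0005, 0.001], "rotation": [0, 0, 0]}]'

```text
time_s: 31.77
tool_pos: [0.5244, -0.3491, 0.076]
tool_rot: [179.8, 0.2, 90.2]
force: [-1.9, 0.6, -1.0]
grip_width: 0.0693
```

```bash
python3 - <<'E'
from h import *
goto(.523,-.3495,.0737,90)
E
```

```text
pos [ 0.5244 -0.3491  0.076 ] rot [1.798e+02 1.700e-01 9.017e+01] w 0.0693 F [-1.9  0.6 -1. ] t 31.8
dp [-0.0004 -0.0015  0.0023] rotvec [0.2  0.17 0.17]
```

Call:
carry_out --plan '[{"grip": 1, "dp": [0, -0.001, 0.003], "rotation": [0.2, 0.1, 0.1]}, {"grip": 1, "dp": [0, -0.0004, 0.0006], "rotation": [0, 0, 0]}, {"grip": 1, "dp": [0, -0.0004, 0.0006], "rotation": [0, 0, 0]}, {"grip": 1, "dp": [0, -0.0004, 0.0006], "rotation": [0, 0, 0]}, {"grip": 1, "dp": [0, -0.0004, 0.0006], "rotation": [0, 0, 0]}, {"grip": 1, "dp": [0, -0.0004, 0.0006], "rotation": [0, 0, 0]}, {"grip": 1, "dp": [0, -0.0004, 0.0006], "rotation": [0, 0, 0]}, {"grip": 1, "dp": [0, 0, 0.0003], "rotation": [0, 0, 0]}]' --force 35

```text
time_s: 32.43
tool_pos: [0.5241, -0.3511, 0.0756]
tool_rot: [179.6, 0.4, 90.1]
force: [0.6, -0.5, -0.3]
grip_width: 0.0242
```

Call:
carry_out --plan '[{"grip": 1, "dp": [0, 0, 0], "rotation": [0, 0, 0]}, {"grip": 1, "dp": [0, 0, 0], "rotation": [0, 0, 0]}, {"grip": 1, "dp": [0, 0, 0], "rotation": [0, 0, 0]}]'

```text
time_s: 32.68
tool_pos: [0.524, -0.3497, 0.0752]
tool_rot: [179.6, 0.3, 90.1]
force: [-0.5, -1.2, 1.6]
grip_width: 0.0135
```

```bash
python3 - <<'E'
from h import *
goto(.5144,-.0492,.1,90)
E
```

```text
pos [ 0.524  -0.3497  0.0752] rot [179.62   0.28  90.1 ] w 0.0135 F [-0.5 -1.2  1.6] t 32.7
dp [ 0.3004 -0.009  -0.0263] rotvec [0.38 0.28 0.1 ]
```

Call:
carry_out --plan '[{"grip": 1, "dp": [0, 0, -0.025], "rotation": [0, 0, 0]}, {"grip": 1, "dp": [0.005, 0, -0.03], "rotation": [0, 0, 0]}, {"grip": 1, "dp": [0.038, -0.0005, -0.001], "rotation": [0, 0, 0]}, {"grip": 1, "dp": [0.038, -0.0005, -0.001], "rotation": [0, 0, 0]}, {"grip": 1, "dp": [0.038, -0.0005, -0.001], "rotation": [0, 0, 0]}, {"grip": 1, "dp": [0.038, -0.0005, -0.001], "rotation": [0, 0, 0]}, {"grip": 1, "dp": [0.038, 0, -0.001], "rotation": [0, 0, 0]}, {"grip": 1, "dp": [0.038, 0, -0.001], "rotation": [0, 0, 0]}]'

```text
time_s: 33.35
tool_pos: [0.5119, -0.1227, 0.1253]
tool_rot: [-179.4, 0.4, 88.8]
force: [1.4, 0.8, -5.7]
grip_width: 0.0136
```

Call:
carry_out --plan '[{"grip": 1, "dp": [0.025, 0, -0.001], "rotation": [0, 0, 0]}, {"grip": 1, "dp": [0, 0, 0], "rotation": [0, 0, 0]}]'

```text
time_s: 33.52
tool_pos: [0.5103, -0.0851, 0.1241]
tool_rot: [-179.1, 0.0, 89.5]
force: [0.7, 0.6, -4.9]
grip_width: 0.0136
```

```bash
python3 - <<'E'
from h import *
goto(.5155,-.0497,.1,90)
E
```

```text
pos [ 0.5103 -0.0851  0.1241] rot [-1.7914e+02  2.0000e-02  8.9470e+01] w 0.0136 F [ 0.7  0.6 -4.9] t 33.5
dp [0.0355 0.0053 0.0241] rotvec [-0.86  0.01 -0.53]
```

Call:
carry_out --plan '[{"grip": 1, "dp": [0.033, 0.005, 0], "rotation": [-0.8, 0, -0.5]}, {"grip": 1, "dp": [0, 0, 0.012], "rotation": [0, 0, 0]}, {"grip": 1, "dp": [0, 0, 0.01], "rotation": [0, 0, 0]}, {"grip": 1, "dp": [0, 0, 0], "rotation": [0, 0, 0]}]'

```text
time_s: 33.85
tool_pos: [0.5126, -0.0484, 0.0978]
tool_rot: [-179.7, 0.0, 90.4]
force: [-1.2, 0.3, -6.2]
grip_width: 0.0136
```

```bash
python3 - <<'E'
from h import *
goto(.5155,-.0497,.078,90)
E
```

```text
pos [ 0.5126 -0.0484  0.0978] rot [-1.7969e+02  2.0000e-02  9.0350e+01] w 0.0136 F [-1.2  0.3 -6.2] t 33.9
dp [-0.0013  0.003   0.0198] rotvec [-0.31  0.02  0.35]
```

Call:
carry_out --plan '[{"grip": 1, "dp": [0, 0.002, 0.002], "rotation": [-0.3, 0, 0.3]}, {"grip": 1, "dp": [0, 0, 0.009], "rotation": [0, 0, 0]}, {"grip": 1, "dp": [0, 0, 0.008], "rotation": [0, 0, 0]}, {"grip": 1, "dp": [0, 0, 0], "rotation": [0, 0, 0]}]'

```text
time_s: 34.18
tool_pos: [0.5134, -0.0515, 0.0756]
tool_rot: [-179.8, 0.0, 89.8]
force: [-0.5, -0.2, -5.8]
grip_width: 0.0136
```

```bash
python3 - <<'E'
from h import *
goto(.5155,-.0497,.0742,90)
E
```

```text
pos [ 0.5134 -0.0515  0.0756] rot [-1.7983e+02  4.0000e-02  8.9790e+01] w 0.0136 F [-0.5 -0.2 -5.8] t 34.2
dp [0.0018 0.0021 0.0014] rotvec [-0.17  0.04 -0.21]
```

Call:
carry_out --plan '[{"grip": 1, "dp": [0.0018, 0.002, 0.001], "rotation": [-0.2, 0, -0.2]}, {"grip": 1, "dp": [0, 0, 0.002], "rotation": [0, 0, 0]}]'

```text
time_s: 34.35
tool_pos: [0.5148, -0.0512, 0.0744]
tool_rot: [-179.8, 0.1, 89.8]
force: [-11.4, 3.1, 23.6]
grip_width: 0.0135
```

Call:
carry_out --plan '[{"grip": 1, "dp": [0, 0, 0.001], "rotation": [0, 0, 0]}]'

```text
time_s: 34.43
tool_pos: [0.5155, -0.0512, 0.0747]
tool_rot: [-179.9, 0.1, 89.8]
force: [-0.2, 0.3, -5.6]
grip_width: 0.0134
```

Call:
carry_out --plan '[{"grip": 1, "dp": [0, 0, 0.0015], "rotation": [0, 0, 0]}, {"grip": 0.2, "dp": [0, 0, 0], "rotation": [0, 0, 0]}, {"grip": 0.2, "dp": [0, -0.0005, 0], "rotation": [0, 0, 0]}, {"grip": 0.2, "dp": [0, -0.0005, 0], "rotation": [0, 0, 0]}, {"grip": 0.2, "dp": [0, 0, 0], "rotation": [0, 0, 0]}, {"grip": 0.2, "dp": [0, 0, -0.02], "rotation": [0, 0, 0]}, {"grip": 0.2, "dp": [0, 0, -0.035], "rotation": [0, 0, 0]}, {"grip": 0.2, "dp": [0, 0, -0.035], "rotation": [0, 0, 0]}]'

```text
time_s: 35.1
tool_pos: [0.5136, -0.0514, 0.1626]
tool_rot: [-179.7, 0.0, 89.8]
force: [1.3, -0.4, -0.0]
grip_width: 0.0524
```

Call:
carry_out --plan '[{"grip": 0.2, "dp": [-0.03, 0, -0.01], "rotation": [0, 0, 0]}, {"grip": 0.2, "dp": [-0.038, 0, 0], "rotation": [0, 0, 0]}, {"grip": 0.2, "dp": [-0.038, 0, 0], "rotation": [0, 0, 0]}, {"grip": 0.2, "dp": [-0.038, 0, 0], "rotation": [0, 0, 0]}, {"grip": 0.2, "dp": [-0.038, 0, 0], "rotation": [0, 0, 0]}, {"grip": 0.2, "dp": [-0.038, 0, 0], "rotation": [0, 0, 0]}, {"grip": 0.2, "dp": [-0.038, 0, 0], "rotation": [0, 0, 0]}, {"grip": 0.2, "dp": [0, 0, 0], "rotation": [0, 0, 0]}]'

```text
time_s: 35.77
tool_pos: [0.5231, -0.3191, 0.1869]
tool_rot: [178.9, 0.7, 90.4]
force: [-0.8, 0.0, 0.4]
grip_width: 0.0695
```

```bash
python3 - <<'E'
from h import *
im,p=snap('top','t3');o=np.load('pics/top0.npy')
c=lambda q,x0:cv2.resize(q[160:300,100:320],None,fx=3,fy=3,interpolation=cv2.INTER_CUBIC)[:290]
cv2.imwrite('pics/fin.png',np.vstack([c(im,0),c(o,0)])[:,:,::-1])
# shift of items in tray between first and last picture
g=lambda q:cv2.cvtColor(q,cv2.COLOR_RGB2GRAY).astype(np.float32)
for n,(x0,y0,x1,y1) in dict(jack=(226,219,252,247),stop=(270,216,300,246)).items():
    r=cv2.matchTemplate(g(im)[y0-8:y1+8,x0-8:x1+8],g(o)[y0:y1,x0:x1],cv2.TM_CCOEFF_NORMED);m=cv2.minMaxLoc(r);print(n,m[1],np.array(m[3])-8,'px (2.2mm each)')
E
```

```text
jack 0.9847134947776794 [0 0] px (2.2mm each)
stop 0.9876112341880798 [1 0] px (2.2mm each)
```

View pics/fin.png

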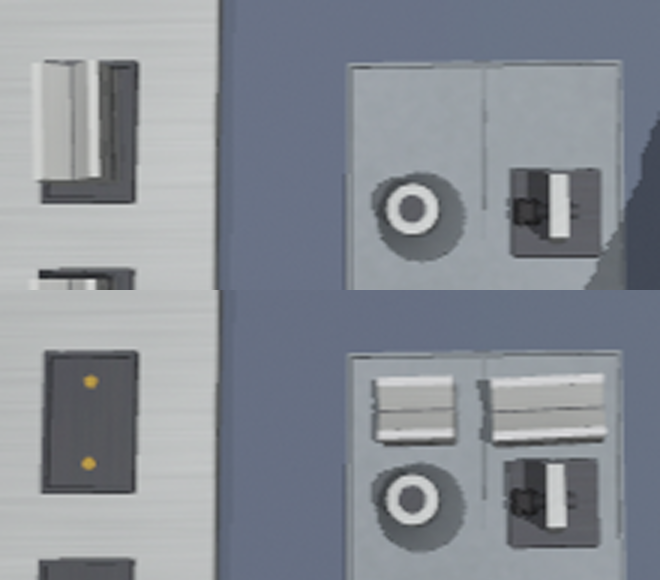

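```bash
python3 - <<'E'
from h import *
T=env.camera_params('top');f=lambda a,b:(100+(a-1)/3,160+(b-1)/3)
print('long',at(T,*f(67,121),.125))
im=np.load('pics/t3.npy');v=im[:,:,:].max(2)
for n,(x0,y0,x1,y1,L) in dict(long=(105,175,140,228,.09),short=(105,245,145,295,.06)).items():
    m=(v[y0:y1,x0:x1]<110).astype(int);print(n,'dark rows',(m.sum(1)).tolist())
X=lambda x,y:proj(T,(x,y,.125));print('pred short corners',X(.4585,.349),X(.3985,.299),'long',X(.6245,.349),X(.5345,.299))
c=cv2.resize(im[165:300,95:185],None,fx=5,fy=4.4,interpolation=cv2.INTER_CUBIC);cv2.imwrite('pics/fin2.png',c[:,:,::-1])
o=env.get_obs();print(o['force'],o['joint_velocities'].round(2))
E
```

```text
long [0.5795 0.3218 0.125 ]
long dark rows [0, 0, 0, 0, 0, 2, 7, 7, 7, 7, 7, 7, 7, 7, 7, 7, 7, 7, 7, 7, 7, 7, 7, 7, 7, 6, 6, 6, 6, 6, 6, 7, 7, 7, 7, 7, 7, 7, 6, 6, 6, 6, 6, 6, 11, 26, 26, 26, 26, 26, 26, 26, 26]
short dark rows [0, 0, 0, 0, 0, 32, 32, 31, 12, 11, 11, 11, 12, 12, 11, 12, 12, 12, 12, 12, 12, 12, 12, 12, 12, 12, 12, 12, 12, 12, 12, 12, 12, 12, 12, 32, 32, 32, 32, 32, 4, 0, 0, 0, 0, 0, 0, 0, 0, 0]
pred short corners [108.6 253.1] [130.1 279.7] long [110.6 180.6] [131.5 219.5]
[-0.50900732 -0.19776267 -0.07649454] [-2.38 -1.8  -4.22  2.63 -2.88  0.7  -1.41]
```

View pics/fin2.png

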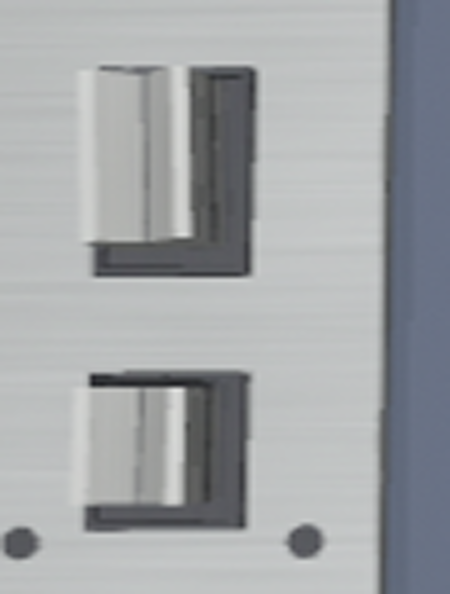

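Both blocks match their seated predictions: short at rows 253–280, long centre at (0.5795, 0.322). Handing in.

```bash
python3 -c "
from cell import env
print(env.sign_off())"
```

```text
the job is handed in; nothing more can be done
None
```

I've handed the job in after about 36 s of robot time. The sign-off gives no verdict, so these are my own last checks.

- **Clearing:** the jack and the grey stop were stood on the mat first, both upright in the top view. The orange and brown look-alikes were never touched.
- **V-blocks:** each was lowered into its own shoe until the wrist felt contact, then released.
    - **Long block:** the top view put its centre about 2 mm from the shoe centre.
    - **Short block:** its outline fell where a flat, seated block should appear, within about 1 pixel.
    - **Contact heights:** the two blocks' heights agreed with each other, putting the shoe floor about 1.5 mm above my first camera estimate. The top and wrist cameras also differed by about 3 mm on the shoes' y position. Both are well inside the tolerance.
- **Jack and stop put back:** compared with the first picture, the jack shows no shift and the stop about 1 pixel (roughly 2 mm). The stop is square with the tray.
- **Bystanders:** the arm stayed clear of the oil bottle and the tube offcut. I didn't re-measure their positions at the end.
- **At hand-in:** the gripper was open and clear of everything, with force readings near zero. The arm still showed joint speeds of up to 4 degrees/s in the last reading.

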